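# Hook a lost bearing out from under the riser

### The arm

A 6-joint arm with a two-finger parallel gripper is mounted at the origin on a cart in front of the work surface, level with it; the furniture and walls round the work are solid. World frame = base frame: x ahead of the robot, y to its left, z up, the work surface at z = 0. Lengths are in mm, angles in rad, forces in N, time in s.
With the tool pointing down it reaches from about 350 to 975 mm from the base axis. Payload 17.4 kg.
Tool frame: the origin (TCP) lies on the centre line of the jaws, within the pads' length; the fingertips stand 22 mm ahead of it and the grasp point (between the pads) lies 3 mm ahead of it; z points along the fingers, x is the direction in which the jaws open and shut, and the axes are right-handed (so a half turn about z gives the same grasp; the last joint's range is limited). The gripper opens to 85 mm and grips with 20 to 120 N. Pads are 22 mm wide; open, the fingers measure 114 mm over their backs; the gripper's body (76 mm by 85 mm) begins 54 mm behind the grasp point. The pads swing forward as they close: fully open they stand 13 mm farther back than shut.
Start: joints at [-1.344, 0.116, 1.442, -0, 1.584, -0.038], TCP at [176.649, -651.481, 253.303] pointing down, gripper open.
Joint ranges: [-2.83, 2.83], [-0.83, 2.19], [0.07, 2.5], [-1.14, 4.28], [0.01, 3], [-2.97, 2.97]. Speed limits (rad/s): [1.89, 1.89, 2.22, 3.14, 3.14, 3.14].

### API

Orientations are given as a rotation vector (axis times angle).
In Python, from rig import arm gives the robot as it stands.
- The arm moves only by the tool send_rows, never from a script. Its argument "series" is a list of rows, each an object of numbers: "claw": the gripper's target within -1 to 1 (shut at 1, half-way at 0, fully open at -1); "dx", "dy", "dz": the shift along the world's x, y, z in units of 60 mm (1.0 is 60 mm); "spin": the turn about the world's z in rad. A call has 1 to 10 rows; each row is the pose to reach, as a shift and turn from the pose commanded when the call began; what a row does not reach only later rows make up. A row lasts 1/8 s, in which the tool goes at most 62.5 mm and 10.7 degrees, less where a joint would pass 70% of its speed; a pose out of reach is approached as far as the arm can. A call with a gripper value outside its range is refused whole. The fingers move at their own pace and stop on an object; "newtons" is the grip in N (left out, the last holds). Time passes only in rows, so rows that repeat a pose let the fingers close. It gives the time, the measured TCP pose, the force and the opening at its end, in the units of the state.
- arm.sense(): the state, without advancing time (a new reading comes with each control period).
- arm.grab_frame(name): name is "scene" or "top" or "wrist"; returns the picture (420x560x3 uint8, red, green, blue); there is no depth.
- arm.camera_info(name): a dict with "fx", "fy", "cx", "cy" (pixels), "world_from_camera" (4x4, takes a point from camera to world coordinates). Camera axes: x right, y down, z forward; pixel columns grow to the right and rows downward; lengths in mm; the calibration is good to about 2 mm. A picture is of the moment at which its call begins: read the wrist's pose just before it. camera_info takes no time and is no camera call; for the wrist camera it gives the pose at the moment of the call.
- arm.sign_off(): hands the job in, once; it reports no verdict.
Trained networks look in the newest picture that a camera, given by its name, has taken for a name from the list of things; names that differ only in an ending like _2 or _b are one class to them, and where a whole thing is asked for, a point or a joint stands for the part that bears it (a point fixed in the world has none). Each returns a list of dicts, best first, with "confidence" (0 to 1); they miss things now and then, are a little off and sometimes report something else, mostly with a low value. They report only what shows in the picture. A call takes as long as a camera call. They do not tell look-alikes from the thing itself.
- arm.masks_of(label, camera): "pixels" (420x560 bool, what is visible of it) and "bbox" ([left, top, width, height] in pixels, round what is visible of it).
The state is a dict: "time_s": time; "q": joint angles; "joint_vel": joint speeds; "tau": joint torques, N m; "ee_pos": TCP position; "eef_rot": TCP orientation; "wrist_force": force on the tool from outside, world axes, zero at the start; "ft_torque": the same for the moment, N m; "opening": finger opening in mm.
Only numpy, scipy, OpenCV 4.12 (cv2) and the standard library are available. Lean on these libraries where they do the work, as an engineer would, in place of code of your own. Each camera call takes 0.05 s, during which the arm holds its last target.

### The job

A ball bearing has rolled out of sight under the low grey riser. Take the flat steel hook, reach in under the riser along its right-hand side and sweep gently to the left by feel until the bearing stops against the stop block hidden there, then drag the bearing out, lay the hook down on the plate in front of the riser and set the bearing in the tray of screws. Press on the riser and all that is under it no harder than about one kilogram, and leave the other things where they are.

Things in the scene. Friction and masses are not known exactly. Their poses are not given: they have to be found in the camera images.
- riser: Fixed low grey sheet-metal riser on a flat fixed plate (see plate), open only at its own -x side (towards the robot). Origin: centre of its underside, on the plate; x to its closed back, y to its left, z up. Outside 120 (x) x 228 (y) x 28 (z) mm. Pressing on it, on the block under it, or on the block through the bearing with more than 12 N is too much. A loupe and a box stand on it.
- riser_mouth (a point): Middle of the riser's open front edge (x = -60 mm of the riser, on the plate), axes as the riser's. The opening is 220 mm wide (side walls' inside faces at y = -110 and +110 mm), 23 mm high at the front, 24 mm behind; the inside of the back wall is 116 mm behind this point (riser x = +56).
- bearing_zone (a point): Centre of the zone under the riser where the lost bearing lies unseen (its own place is not reported); axes as the riser's. The bearing's centre is within 25 mm in x and 37 mm in y of this point, so at least 66 mm from the right wall. It is a steel ring 26 mm across, 8 mm high, 50 g, lying flat on the plate, and slides freely.
- stop_zone (a point): Middle of the zone where the right face of the hidden stop block may be under the riser (its own place is not reported); axes as the riser's. The block is rigidly clamped, 108 mm long from front to back, 58 mm wide to the left of that face, nearly as high as the space. Its right face is parallel to the side walls, within 40 mm in y of this point, and always left of the bearing.
- hook: The loose flat hook, about 120 g: a steel strip 10 mm wide, 4 mm thick, lying flat, from 43 mm behind to 150 mm before the origin, which lies on the underside below the grip block. From the strip's end a 5 mm thick barb runs sideways to +y, square to the strip within 8 degrees, to x = 145, y = 23 mm. Its short inner edge holds the bearing only if that lies close beside the strip when the hook is pulled to -x.
- hook_grip (a point): Centre of the hook's black grip block: 60 mm along x, 28 mm across y to pinch, from 4 to 26 mm above the hook's underside; this point is 15 mm above the underside. Axes are the hook's: x along the strip to its hooked end, y to the side the barb points to, z up.
- hook_notch (a point): Point of the hook 130 mm in x, 18 mm in y from the grip, 4 mm above the underside: here, within about 3 mm, lies the centre of the 26 mm bearing when it is caught in the corner of strip and barb.
- hook_tip (a point): Far end of the hook's strip on its centre line, 150 mm before the grip, 2 mm above the underside.
- tray: Fixed open black tray with small screws (shown only; its floor is flat), 62 (x) x 95 (y) mm, walls 2 mm thick and 15 mm high. Origin: centre of its underside, on the worktop.
- tray_floor (a point): Centre of the tray's inner floor, 3 mm above the worktop. Axes as the tray's.
- loupe_center (a point): Bystander: black stand magnifier, 37 mm across, 40 mm high, standing on the riser; point at its centre.
- box_on_riser_center (a point): Bystander: small white parts box 46 x 63 x 16 mm lying on the riser; point at its centre.
- dial_center (a point): Bystander: dial indicator 97 x 56 x 20 mm lying on the mat left of the plate; point 10 mm up in it.
- plate: Flat bare metal plate, fixed on the worktop, 350 (x) x 345 (y) x 8 mm, edges along world x and y; origin: centre of its underside, which is 2 mm above the worktop, so its top lies 10 mm above the worktop. Riser, bearing and hook all lie on it.
Not all that is in view belongs to the job. Of the things that look like the tray, the larger one is meant.

How it is judged (in metres and radians):
On the way, in this order (a step that is already met when the one before it is completed fails the run):
1. the hook's end is well in under the riser (x of hook_tip in the frame of riser above 0.02 m and y of hook_tip in the frame of riser between -0.11 and 0.11 m and height (world z) of hook_tip below 0.034 m), for 0.1 s.
2. the hook's end has been drawn out again in front of the riser (x of hook_tip in the frame of riser below -0.065 m), for 0.1 s.
At the end, for the whole second after the job is handed in: The tray carries just the weight of the bearing (50 g; 0.4 to 0.6 N, steadily); the hook lies flat (within 0.1 rad), at rest on the plate, with its end more than 5 mm out in front of the riser; the robot touches nothing (contact force between tray and anything else between 0.4 and 0.6 N and x of hook_tip in the frame of riser below -0.065 m and height (world z) of hook_tip below 0.017 m and height (world z) of hook_grip between 0.02 and 0.03 m and angle between hook_grip's own z axis and vertical below 0.1 rad and linear speed of hook below 0.01 m/s).
It fails at once if the riser, or anything under it, is pressed with more than 12 N (contact force between riser and anything else above 12 N).
It fails at once if the loupe is shifted by more than 12 mm (distance of loupe_center from where it was at the start of the episode above 0.012 m).
It fails at once if the box on the riser is shifted by more than 12 mm (distance of box_on_riser_center from where it was at the start of the episode above 0.012 m).
It fails at once if the dial indicator is shifted by more than 12 mm (distance of dial_center from where it was at the start of the episode above 0.012 m).
It also fails if it takes over 72 s, if anything falls off the work surface, if the arm or the gripper's body presses on something with over 40 N, if the wrist force passes 120 N, or if a joint passes its speed limit or range.

## Working session

There is one attempt and no reset: what is moved stays moved. The work goes in short steps, Python scripts to look and compute and a tool call to move; the robot and the scene stay as the last step left them, time stands still between calls to the robot, and variables do not carry over. Pictures are saved under pics/ and viewed, and the job is handed in when it is done.

Besides the shell and the picture viewer there is one more tool, called after "Request:" as name(argument=value, ...), one argument or row to a line, values as JSON. send_rows: Moves the arm, as the interface text tells. Its arguments: {"type":"object","properties":{"series":{"type":"array"},"newtons":{"type":"number"}},"required":["series"]}

```bash
ls; mkdir -p pics
python3 - <<'E'
from rig import arm
import cv2,numpy as np
for c in("scene","top"):
    f=arm.grab_frame(c); cv2.imwrite(f"pics/{c}0.png",f[:,:,::-1])
    i=arm.camera_info(c); print(c,i)
print(arm.sense())
E
```

```text
pics
scene {'fx': 422.8598252424341, 'fy': 422.8598252424341, 'cx': 285.9129927926717, 'cy': 212.63700872536086, 'world_from_camera': array([[-9.02794424e-01, -2.86073916e-01,  3.21129169e-01,
         1.63648329e+02],
       [-4.29564181e-01,  6.36095537e-01, -6.40981343e-01,
         1.08369817e+03],
       [-2.09007889e-02, -7.16619970e-01, -6.97150611e-01,
         9.46666255e+02],
       [ 0.00000000e+00,  0.00000000e+00,  0.00000000e+00,
         1.00000000e+00]])}
top {'fx': 490.79371651501293, 'fy': 490.79371651501293, 'cx': 282.79009734884704, 'cy': 213.1969019433557, 'world_from_camera': array([[ 1.47274747e-03, -9.95921158e-01,  9.02157290e-02,
         4.39000119e+02],
       [-9.99860669e-01,  3.35254757e-05,  1.66925548e-02,
         2.70683938e+02],
       [-1.66274931e-02, -9.02277431e-02, -9.95782346e-01,
         1.73162302e+03],
       [ 0.00000000e+00,  0.00000000e+00,  0.00000000e+00,
         1.00000000e+00]])}
{'time_s': 0.1, 'q': array([-1.34377065e+00,  1.16414671e-01,  1.44222001e+00, -1.18928210e-05,
        1.58400002e+00, -3.78066680e-02]), 'joint_vel': array([-0.00101002, -0.00195347, -0.00244293, -0.00081914,  0.00122411,
        0.00094099]), 'tau': array([ 7.60897001e-04, -7.33666348e+01, -6.33791685e+01, -4.78812126e-05,
        5.24540199e-03,  6.08810819e-05]), 'ee_pos': array([ 176.62790106, -651.31732927,  252.63835306]), 'eef_rot': array([-2.49476998e+00,  1.90830080e+00,  1.27321992e-03]), 'wrist_force': array([-0.96584896, -0.5387188 ,  0.3393275 ]), 'ft_torque': array([ 0.02987236,  0.01259096, -0.02754339]), 'opening': 85.55643783840998}
```

View pics/scene0.png

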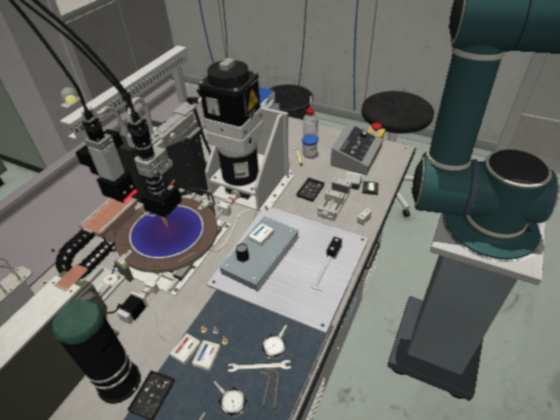

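View pics/top0.png

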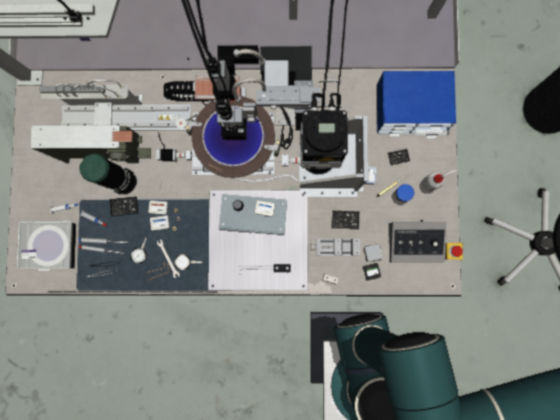

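```bash
cat > h.py <<'E'
from rig import arm
import cv2,numpy as np
from scipy.spatial.transform import Rotation as R
def px2w(cam,uv,z,info=None):
    i=info or arm.camera_info(cam); M=i["world_from_camera"]
    uv=np.atleast_2d(uv).astype(float)
    d=np.c_[(uv[:,0]-i["cx"])/i["fx"],(uv[:,1]-i["cy"])/i["fy"],np.ones(len(uv))]@M[:3,:3].T
    o=M[:3,3]; t=(z-o[2])/d[:,2]
    return (o+d*t[:,None])[:,:2]
def w2px(cam,P,info=None):
    i=info or arm.camera_info(cam); M=np.linalg.inv(i["world_from_camera"])
    p=np.atleast_2d(P)@M[:3,:3].T+M[:3,3]
    return np.c_[p[:,0]/p[:,2]*i["fx"]+i["cx"],p[:,1]/p[:,2]*i["fy"]+i["cy"]]
def snap(cam,name,crop=None,s=1):
    f=arm.grab_frame(cam); g=f
    if crop: g=f[crop[1]:crop[3],crop[0]:crop[2]]
    if s!=1: g=cv2.resize(g,None,fx=s,fy=s,interpolation=cv2.INTER_CUBIC)
    cv2.imwrite(f"pics/{name}.png",g[:,:,::-1]); return f
def rect(mask,cam,z,info=None):
    c=max(cv2.findContours(mask.astype(np.uint8),cv2.RETR_EXTERNAL,cv2.CHAIN_APPROX_NONE)[0],key=cv2.contourArea)
    w=px2w(cam,c[:,0,:],z,info).astype(np.float32)
    return cv2.minAreaRect(w)
E
python3 - <<'E'
from h import *
for l,z in(("riser",38),("hook",14),("tray",15),("plate",10),("dial_center",20),("hook_grip",30)):
  for cam in("top",):
    for m in arm.masks_of(l,cam)[:6]:
        print(l,round(m["confidence"],2),m["bbox"],[np.round(x,1) for x in rect(m["pixels"],cam,z)])
f=arm.grab_frame("wrist"); cv2.imwrite("pics/w0.png",f[:,:,::-1])
i=arm.camera_info("wrist"); print(i); s=arm.sense()
T=np.eye(4);T[:3,:3]=R.from_rotvec(s["eef_rot"]).as_matrix();T[:3,3]=s["ee_pos"]
print(np.round(np.linalg.inv(T)@i["world_from_camera"],3))
E
```

```text
riser 0.61 [216.7, 193.0, 71.0, 41.9] [array([590.1, 405.7]), array([232.3, 126.3]), np.float64(84.0)]
hook 0.75 [239.0, 266.3, 54.9, 9.6] [array([401.3, 357.7]), array([ 31.1, 188.1]), np.float64(0.1)]
tray 0.59 [331.4, 209.9, 28.7, 18.7] [array([572.4,  81.6]), array([91.3, 59.7]), np.float64(90.0)]
tray 0.54 [386.5, 150.9, 24.1, 14.7] [array([ 795.2, -108.6]), array([48.5, 73.3]), np.float64(14.1)]
plate 0.89 [207.7, 193.2, 100.9, 97.0] [array([500.4, 388.5]), array([354. , 349.4]), np.float64(0.1)]
plate 0.2 [215.5, 193.7, 72.7, 40.0] [array([591.8, 405.5]), array([235.5, 124. ]), np.float64(85.1)]
dial_center 0.72 [175.3, 255.0, 22.6, 15.0] [array([423.4, 646.7]), array([59.9, 58.6]), np.float64(45.8)]
hook_grip 0.57 [240.3, 264.1, 53.4, 9.5] [array([403.4, 357. ]), array([ 27.4, 186.4]), np.float64(0.1)]
{'fx': 374.1043720429098, 'fy': 374.1043720429098, 'cx': 268.5749802126873, 'cy': 206.29644662470497, 'world_from_camera': array([[ 2.61911390e-01, -9.31799545e-01, -2.51300681e-01,
         2.40683489e+02],
       [-9.65091557e-01, -2.52648861e-01, -6.90423018e-02,
        -6.34929693e+02],
       [ 8.42754466e-04,  2.60611131e-01, -9.65443488e-01,
         3.74572032e+02],
       [ 0.00000000e+00,  0.00000000e+00,  0.00000000e+00,
         1.00000000e+00]])}
[[ 1.00000e+00 -0.00000e+00  1.00000e-03  7.88000e-01]
 [-0.00000e+00  9.65000e-01  2.61000e-01 -6.61210e+01]
 [-1.00000e-03 -2.61000e-01  9.65000e-01 -1.21329e+02]
 [ 0.00000e+00  0.00000e+00  0.00000e+00  1.00000e+00]]
```

```bash
python3 -c "
import cv2;f=cv2.imread('pics/top0.png');cv2.imwrite('pics/tc.png',cv2.resize(f[140:300,200:460],None,fx=3,fy=3,interpolation=2))"
```

```text
(no output)
```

View pics/tc.png

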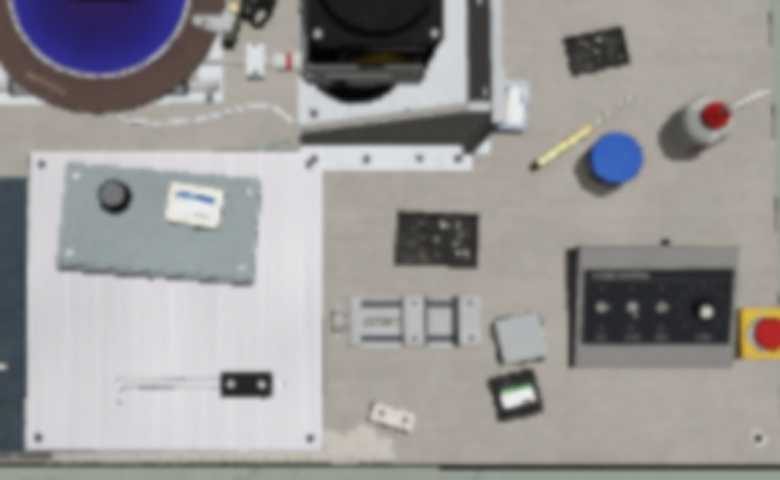

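Request:
send_rows(
  series=[
    {"dx": 4.2,"dy": 10.8,"dz": 0.8,"spin": 0.65,"claw": -1},
    {"dx": 4.2,"dy": 10.8,"dz": 0.8,"spin": 0.65,"claw": -1},
    {"dx": 4.2,"dy": 10.8,"dz": 0.8,"spin": 0.65,"claw": -1},
    {"dx": 4.2,"dy": 10.8,"dz": 0.8,"spin": 0.65,"claw": -1},
    {"dx": 4.2,"dy": 10.8,"dz": 0.8,"spin": 0.65,"claw": -1},
    {"dx": 4.2,"dy": 10.8,"dz": 0.8,"spin": 0.65,"claw": -1},
    {"dx": 4.2,"dy": 10.8,"dz": 0.8,"spin": 0.65,"claw": -1},
    {"dx": 4.2,"dy": 10.8,"dz": 0.8,"spin": 0.65,"claw": -1},
    {"dx": 4.2,"dy": 10.8,"dz": 0.8,"spin": 0.65,"claw": -1},
    {"dx": 4.2,"dy": 10.8,"dz": 0.8,"spin": 0.65,"claw": -1},
  ],
)

```text
time_s: 1.7
ee_pos: [402.8, -68.3, 296.9]
eef_rot: [-2.974, 1.012, -0.002]
wrist_force: [-0.3, -0.9, 0.1]
opening: 85.8
```

Request:
send_rows(
  series=[
    {"dx": 1.1,"dy": 7.4,"spin": 0.655},
    {"dx": 1.1,"dy": 7.4,"spin": 0.655},
    {"dx": 1.1,"dy": 7.4,"spin": 0.655},
    {"dx": 1.1,"dy": 7.4,"spin": 0.655},
    {"dx": 1.1,"dy": 7.4,"spin": 0.655},
    {"dx": 1.1,"dy": 7.4,"spin": 0.655},
    {"dx": 1.1,"dy": 7.4,"spin": 0.655},
    {"dx": 1.1,"dy": 7.4,"spin": 0.655},
    {"dx": 1.1,"dy": 7.4,"spin": 0.655},
  ],
)

```text
invalid input
```

Run:
```python
from h import *
i=arm.camera_info("wrist");snap("wrist","w1")
import pickle;pickle.dump(i,open("w1.pkl","wb"))
s=arm.sense();print(s["time_s"],s["ee_pos"],s["eef_rot"],s["q"],s["wrist_force"])
for l,z in(("riser",38),("hook",14),("hook_grip",36),("loupe_center",78),("box_on_riser_center",54)):
    for m in arm.masks_of(l,"wrist")[:3]:
        print(l,round(m["confidence"],2),m["bbox"],[np.round(x,1) for x in rect(m["pixels"],"wrist",z,i)])
```

```text
1.75 [404.56889472 -62.24044809 297.31381575] [-2.97454449e+00  1.00264781e+00 -2.10530695e-03] [-0.21658866 -0.49201412  1.89677155  0.00248125  1.73521869  0.43404994] [-0.30805318  1.60378313 -0.29626784]
```

View pics/w1.png

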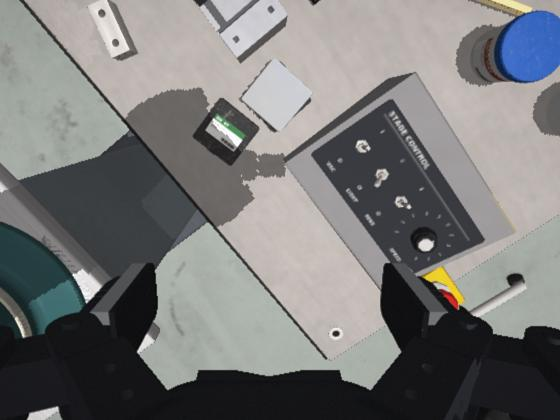

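Request:
send_rows(
  series=[
    {"dx": 1.1,"dy": 7.4,"dz": 0,"spin": 0.655,"claw": -1},
    {"dx": 1.1,"dy": 7.4,"dz": 0,"spin": 0.655,"claw": -1},
    {"dx": 1.1,"dy": 7.4,"dz": 0,"spin": 0.655,"claw": -1},
    {"dx": 1.1,"dy": 7.4,"dz": 0,"spin": 0.655,"claw": -1},
    {"dx": 1.1,"dy": 7.4,"dz": 0,"spin": 0.655,"claw": -1},
    {"dx": 1.1,"dy": 7.4,"dz": 0,"spin": 0.655,"claw": -1},
    {"dx": 1.1,"dy": 7.4,"dz": 0,"spin": 0.655,"claw": -1},
    {"dx": 1.1,"dy": 7.4,"dz": 0,"spin": 0.655,"claw": -1},
    {"dx": 1.1,"dy": 7.4,"dz": 0,"spin": 0.655,"claw": -1},
  ],
)

```text
time_s: 3.12
ee_pos: [469.5, 372.5, 295.9]
eef_rot: [3.141, -0.004, -0.001]
wrist_force: [-0.0, -0.8, 0.5]
opening: 85.4
```

Run:
```python
from h import *
i=arm.camera_info("wrist");snap("wrist","w1")
import pickle;pickle.dump(i,open("w1.pkl","wb"))
s=arm.sense();print(s["time_s"],s["ee_pos"],s["eef_rot"],s["q"],s["wrist_force"])
for l,z in(("riser",38),("hook",14),("hook_grip",36),("loupe_center",78),("box_on_riser_center",54)):
    for m in arm.masks_of(l,"wrist")[:3]:
        print(l,round(m["confidence"],2),m["bbox"],[np.round(x,1) for x in rect(m["pixels"],"wrist",z,i)])
```

```text
3.175 [469.41215312 371.98183882 296.23818235] [ 3.14107682e+00 -4.47452476e-03 -3.20295521e-04] [ 6.27658313e-01 -5.71367877e-02  1.54960265e+00 -2.95417027e-04
  1.64959332e+00  6.30484165e-01] [-0.14350399  0.4876483  -0.09378498]
riser 0.89 [318.5, 10.7, 155.3, 240.4] [array([588.6, 403.1]), array([228.3, 123.6]), np.float64(85.0)]
hook 0.7 [181.1, 87.8, 41.6, 176.0] [array([399.7, 355. ]), array([ 32.6, 192.9]), np.float64(0.5)]
hook_grip 0.93 [183.6, 92.8, 41.3, 170.3] [array([404.5, 360.1]), array([ 32.8, 181.1]), np.float64(0.5)]
loupe_center 0.79 [402.7, 66.3, 54.9, 42.2] [array([610.6, 452.1]), array([46.5, 33.1]), np.float64(5.3)]
box_on_riser_center 0.92 [375.4, 151.7, 62.7, 62.8] [array([605.5, 362.5]), array([62.6, 49.1]), np.float64(79.8)]
```

View pics/w1.png

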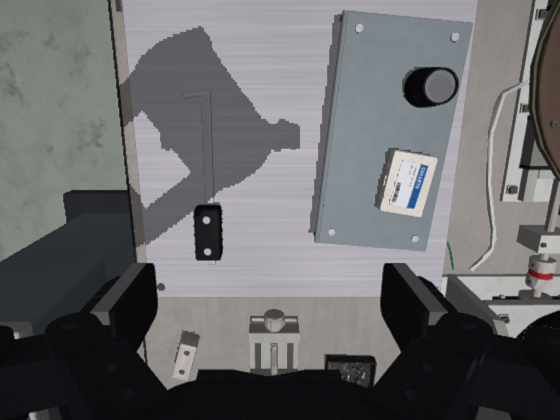

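Run:
```python
import pickle
from h import *
i=pickle.load(open("w1.pkl","rb"))
f=cv2.imread("pics/w1.png")
cv2.imwrite("pics/w1h.png",cv2.resize(f[80:270,170:300],None,fx=3,fy=3,interpolation=0))
cv2.imwrite("pics/w1r.png",cv2.resize(f[0:260,300:480],None,fx=2.2,fy=2.2,interpolation=0))
c=px2w("wrist",[(343,12),(470,22),(428,250),(316,241)],38,i);print(c.round(1),c.mean(0))
for a,b in((0,1),(1,2),(2,3),(3,0)):
    d=c[b]-c[a];print(np.hypot(*d).round(1),np.degrees(np.arctan2(d[1],d[0])).round(1))
print(px2w("wrist",[(195,206),(220,206),(222,259),(196,260)],36,i).round(1))
print(px2w("wrist",[(206,91),(184,96),(206,190)],14,i).round(1))
```

```text
[[538.8 519.8]
 [656.8 511.1]
 [642.7 285.2]
 [520.9 295.8]] [589.79482993 402.99719389]
118.3 -4.2
226.4 -93.6
122.2 175.0
224.7 85.4
[[392.2 334.6]
 [418.6 334.6]
 [418.6 274.3]
 [390.  273.2]]
[[405.7 451.4]
 [382.7 446.5]
 [400.9 346.9]]
```

View pics/w1h.png

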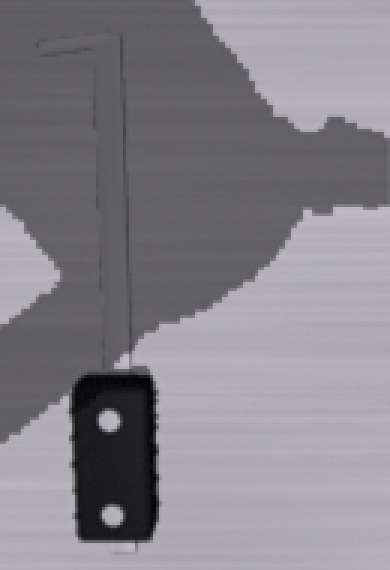

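View pics/w1r.png

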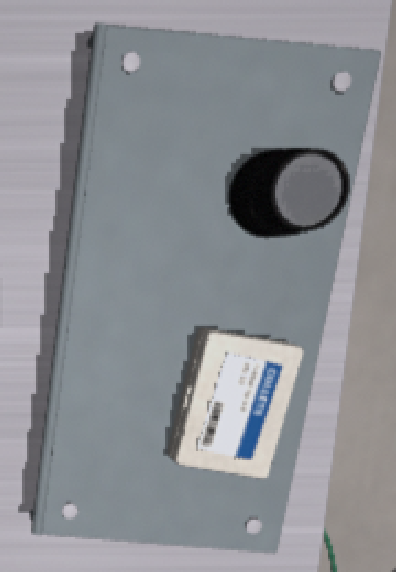

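Run:
```python
import pickle
from h import *
i=pickle.load(open("w1.pkl","rb"))
m=arm.masks_of("riser","wrist")[0]["pixels"]
M=m.astype(np.uint8)
def ln(pts,z):
    w=px2w("wrist",pts,z,i);vx,vy,x,y=cv2.fitLine(w.astype(np.float32),cv2.DIST_HUBER,0,.01,.01).ravel();
    r=np.abs((w-[x,y])@[-vy,vx]);return np.degrees(np.arctan2(vy,vx)).round(2),round(float(x),1),round(float(y),1),r.mean().round(2)
f=[];b=[]
for r in range(25,235):
    c=np.where(M[r])[0]; f.append((c[0]-.5,r)); b.append((c[-1]+.5,r))
print("front",ln(f,38),ln(f,10)); print("back",ln(b,38))
u=[];d=[]
for c in range(350,425):
    r=np.where(M[:,c])[0]
    if c>350:u.append((c,r[0]-.5))
    if c<420: d.append((c,r[-1]+.5))
print("L",ln(u,38),"R",ln(d,38))
print(px2w("wrist",[(206,94),(208.7,200),(205.8,93)],14,i).round(1))
print(px2w("wrist",[(206.3,219.7),(207.7,251.7)],36,i).round(1))
```

```text
front (np.float32(85.11), 531.9, 449.9, np.float64(0.43)) (np.float32(85.11), 536.5, 450.8, np.float64(0.46))
back (np.float32(85.03), 650.2, 408.0, np.float64(3.89))
L (np.float32(-5.04), 581.3, 517.7, np.float64(0.39)) R (np.float32(-5.46), 595.7, 288.2, np.float64(0.4))
[[405.5 448.4]
 [403.3 335.6]
 [405.4 449.4]]
[[403.5 319.5]
 [403.3 282.9]]
```

Request:
send_rows(
  series=[
    {"dx": -1.09,"dy": -1.17,"dz": -1,"spin": 0,"claw": -0.6},
    {"dx": -1.09,"dy": -1.17,"dz": -2,"spin": 0,"claw": -0.4},
    {"dx": -1.09,"dy": -1.17,"dz": -3,"spin": 0,"claw": -0.4},
    {"dx": -1.09,"dy": -1.17,"dz": -3.8,"spin": 0,"claw": -0.4},
    {"dx": -1.09,"dy": -1.17,"dz": -3.8,"spin": 0,"claw": -0.4},
    {"dx": -1.09,"dy": -1.17,"dz": -3.8,"spin": 0,"claw": -0.4},
    {"dx": -1.09,"dy": -1.17,"dz": -3.8,"spin": 0,"claw": -0.4},
  ],
)

```text
time_s: 4.35
ee_pos: [404.5, 304.3, 71.1]
eef_rot: [-3.14, 0.002, -0.004]
wrist_force: [0.8, 1.0, 0.7]
opening: 59.8
```

Run:
```python
from h import *
i=arm.camera_info("wrist");snap("wrist","w2")
s=arm.sense();print(s["time_s"],s["ee_pos"],s["eef_rot"],s["opening"],s["wrist_force"])
```

```text
4.4 [404.35899935 304.21132569  70.85787667] [-3.13976590e+00  1.57182951e-03 -4.26011712e-03] 59.82923172418461 [-0.61036066  0.03381027  0.21294698]
```

View pics/w2.png

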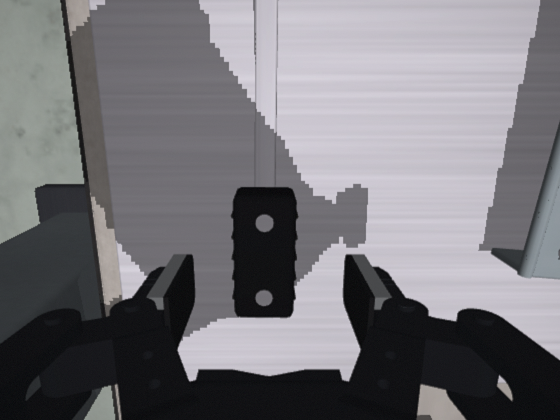

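Run:
```python
from h import *
print(px2w("wrist",[(264,187),(264,318),(264,252),(234,250),(297,250)],36), px2w("wrist",[(265,20),(266,180)],14))
```

```text
[[403.06997315 335.67183703]
 [402.82215839 272.71296007]
 [402.95304703 305.96603037]
 [389.55776227 306.95043923]
 [417.70444994 306.89241256]] [[403.59110397 405.2030324 ]
 [403.84610205 334.41504393]]
```

Request:
send_rows(
  series=[
    {"dx": -0.02,"dy": 0,"dz": -0.63,"spin": 0,"claw": -0.4},
    {"dx": -0.02,"dy": 0,"dz": -0.63,"spin": 0,"claw": -0.4},
    {"dx": -0.02,"dy": 0,"dz": -0.63,"spin": 0,"claw": 1},
    {"dx": -0.02,"dy": 0,"dz": -0.63,"spin": 0,"claw": 1},
    {"dx": -0.02,"dy": 0,"dz": -0.63,"spin": 0,"claw": 1},
    {"dx": -0.02,"dy": 0,"dz": -0.63,"spin": 0,"claw": 1},
    {"dx": -0.02,"dy": 0,"dz": -0.63,"spin": 0,"claw": 1},
  ],
  newtons=60,
)

```text
time_s: 5.28
ee_pos: [402.9, 304.0, 32.5]
eef_rot: [-3.14, 0.002, -0.004]
wrist_force: [-1.3, -0.1, 7.2]
opening: 26.7
```

Request:
send_rows(
  series=[
    {"dx": 0,"dy": 0,"dz": 0.4,"spin": 0,"claw": 1},
    {"dx": -0.77,"dy": 0.52,"dz": 0.4,"spin": -1.658,"claw": 1},
    {"dx": -0.77,"dy": 0.52,"dz": 0.4,"spin": -1.658,"claw": 1},
    {"dx": -0.77,"dy": 0.52,"dz": 0.4,"spin": -1.658,"claw": 1},
    {"dx": -0.77,"dy": 0.52,"dz": 0.4,"spin": -1.658,"claw": 1},
    {"dx": -0.77,"dy": 0.52,"dz": 0.4,"spin": -1.658,"claw": 1},
    {"dx": -0.77,"dy": 0.52,"dz": 0.4,"spin": -1.658,"claw": 1},
    {"dx": -0.77,"dy": 0.52,"dz": 0.4,"spin": -1.658,"claw": 1},
    {"dx": -0.77,"dy": 0.52,"dz": 0.4,"spin": -1.658,"claw": 1},
    {"dx": -0.77,"dy": 0.52,"dz": 0.4,"spin": -1.658,"claw": 1},
  ],
)

```text
time_s: 6.52
ee_pos: [356.1, 334.9, 55.6]
eef_rot: [-2.114, 2.323, -0.0]
wrist_force: [0.1, 0.4, -1.2]
opening: 26.9
```

Request:
send_rows(
  series=[
    {"dx": 0,"dy": 0,"dz": 0,"spin": -0.05,"claw": 1},
    {"dx": 0,"dy": 0,"dz": 0,"spin": 0,"claw": 1},
    {"dx": 0,"dy": 0,"dz": 0,"spin": 0,"claw": 1},
  ],
)

```text
time_s: 6.9
ee_pos: [356.1, 334.8, 55.4]
eef_rot: [-2.12, 2.317, -0.0]
wrist_force: [0.5, 0.4, -1.8]
opening: 27.3
```

```bash
cat > st.py <<'E'
from h import *
def st():
    s=arm.sense();A=R.from_rotvec(s["eef_rot"]).as_matrix()
    print("t",round(s["time_s"],2),"p",s["ee_pos"].round(1),"psi",np.degrees(np.arctan2(A[1,0],A[0,0])).round(2),"tilt",np.degrees(A[:2,2]).round(2),"F",s["wrist_force"].round(2),"M",s["ft_torque"].round(2),"op",round(s["opening"],1),"q",s["q"].round(2))
    xr=np.array([.9962,-.0872]);yr=np.array([.0872,.9962]);p=s["ee_pos"][:2]
    print("tcp in riser",(p@xr-551.3).round(1),(p@yr-452.7).round(1),"F riser",(s["wrist_force"][:2]@xr).round(2),(s["wrist_force"][:2]@yr).round(2))
E
python3 - <<'E'
from st import *
i=arm.camera_info("wrist");snap("wrist","w3")
import pickle;pickle.dump(i,open("w3.pkl","wb"))
st()
E
```

```text
t 6.95 p [356.  334.8  55.2] psi -95.1 tilt [0.04 0.03] F [ 0.54 -0.56 -0.44] M [ 0.07  0.06 -0.03] op 26.9 q [ 0.7  -0.17  2.05  0.    1.26  2.36]
tcp in riser -225.8 -88.1 F riser 0.59 -0.51
```

View pics/w3.png

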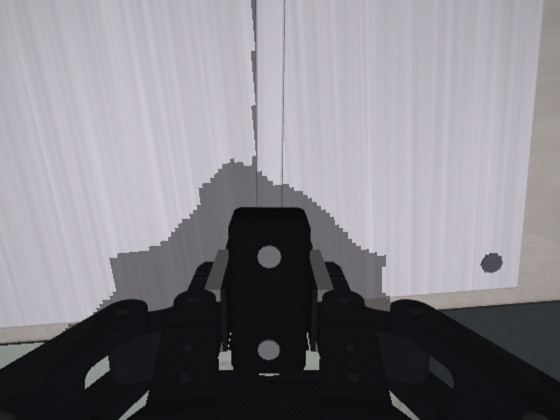

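Run:
```python
from st import *
import pickle
f=cv2.imread("pics/w3.png");cv2.imwrite("pics/w3c.png",cv2.resize(f[0:210,220:320],None,fx=4,fy=2.8,interpolation=0))
snap("scene","s3",(250,180,400,330),4); snap("top","t3",(200,180,320,300),5)
```

```text
(no output)
```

View pics/w3c.png

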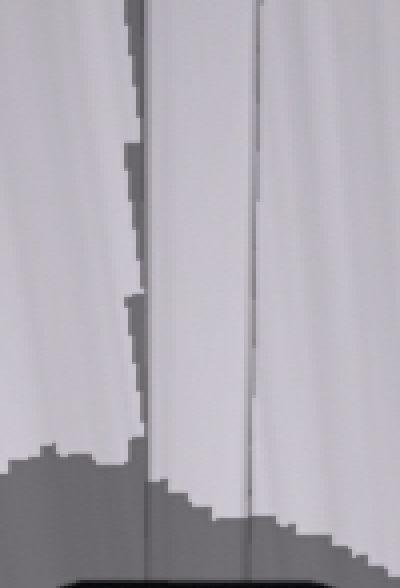

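View pics/s3.png

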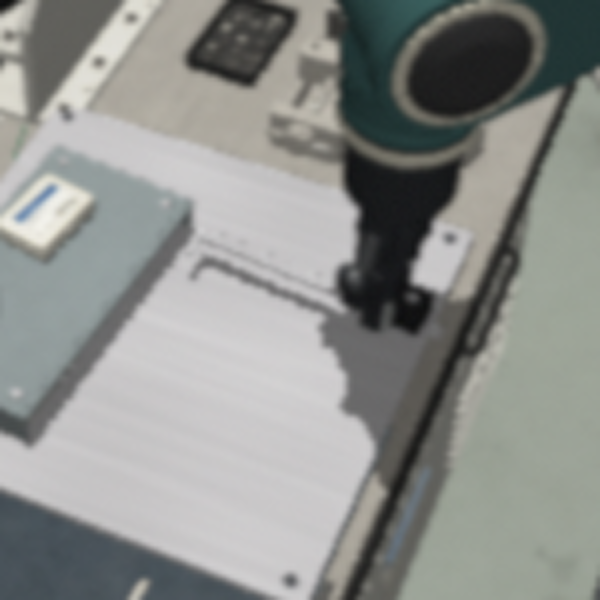

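View pics/t3.png

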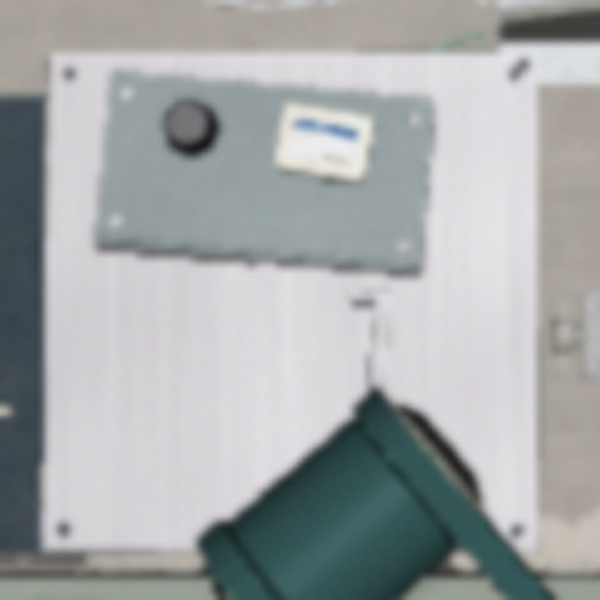

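Run:
```python
from st import *
for cam,lab in(("top","hook"),("scene","hook")):
    for m in arm.masks_of(lab,cam)[:2]: print(cam,m["confidence"],m["bbox"])
xr=np.array([.9962,-.0872]);yr=np.array([.0872,.9962])
for cam,uvs in(("top",[(200+375/5,180+290/5),(200+352/5,180+301/5)]),("scene",[(250+205/4,180+258/4),(250+193/4,180+277/4)])):
  for z in(31,35,38):
    for uv in uvs:
        p=px2w(cam,uv,z)[0]; print(cam,z,p.round(1),(p@xr-551.3).round(1),(p@yr-452.7).round(1))
# riser front corners cross-check in px
c=np.array([588.7,402.9])
for sy in(-114,114):
    P=np.r_[c+xr*-60+yr*sy,38]; print(w2px("top",P),w2px("scene",P))
```

```text
top 0.53 [274.7, 238.4, 1.0, 20.1]
scene 0.84 [300.0, 236.7, 61.2, 26.6]
top 31 [506.8 326.1] -74.9 -83.7
top 31 [499.2 342. ] -83.9 -68.5
top 35 [506.6 325.9] -75.0 -83.8
top 35 [499.  341.8] -84.0 -68.7
top 38 [506.5 325.8] -75.1 -83.9
top 38 [498.9 341.7] -84.1 -68.8
scene 31 [488.6 342.5] -94.4 -68.9
scene 31 [489.1 362.5] -95.7 -48.9
scene 35 [487.2 345.7] -96.1 -65.8
scene 35 [487.6 365.7] -97.4 -45.9
scene 38 [486.1 348.2] -97.4 -63.5
scene 38 [486.6 368. ] -98.7 -43.7
[[284.06498048 234.38959202]] [[298.45539136 228.67929828]]
[[218.49206077 228.60462597]] [[256.18144406 283.35724763]]
```

Request:
send_rows(
  series=[
    {"dx": 0,"dy": 0,"dz": -0.2,"spin": 0,"claw": 1},
    {"dx": 0,"dy": 0,"dz": -0.36,"spin": 0,"claw": 1},
    {"dx": 0,"dy": 0,"dz": -0.36,"spin": 0,"claw": 1},
    {"dx": 0,"dy": 0,"dz": -0.36,"spin": 0,"claw": 1},
  ],
)

```text
time_s: 7.65
ee_pos: [355.7, 334.5, 32.3]
eef_rot: [2.121, -2.317, -0.0]
wrist_force: [0.3, 0.5, -1.4]
opening: 26.8
```

Run:
```python
from st import *
st(); 
snap("scene","s4",(250,180,400,330),4); st()
```

```text
t 7.65 p [355.7 334.5  32.3] psi -95.06 tilt [-0.03 -0.02] F [ 0.32  0.5  -1.44] M [ 0.07 -0.01  0.03] op 26.8 q [ 0.7  -0.14  2.07 -0.    1.22  2.36]
tcp in riser -226.1 -88.4 F riser 0.27 0.53
t 7.7 p [355.7 334.5  32.5] psi -95.05 tilt [-0.02 -0.02] F [ 0.9   0.53 -0.73] M [ 0.02  0.06 -0.01] op 27.3 q [ 0.7  -0.14  2.07 -0.    1.22  2.36]
tcp in riser -226.1 -88.4 F riser 0.85 0.61
```

View pics/s4.png

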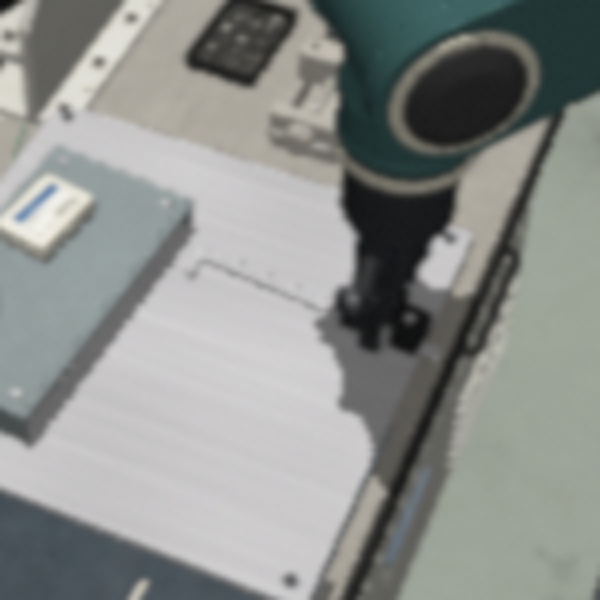

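Run:
```python
from h import *
xr=np.array([.9962,-.0872]);yr=np.array([.0872,.9962])
for uv in[(300.75,245.2),(297.5,249),(332,257)]:
    p=px2w("scene",uv,13)[0];print(p.round(1),(p@xr-551.3).round(1),(p@yr-452.7).round(1))
# riser check: front right corner top seen at crop (190,203)->
p=px2w("scene",(250+191/4,180+200/4),38)[0];print((p@xr-551.3).round(1),(p@yr-452.7).round(1))
p=px2w("scene",(250+30/4,180+415/4),38)[0];print((p@xr-551.3).round(1),(p@yr-452.7).round(1))
```

```text
[495.2 331. ] -86.8 -79.7
[497.8 348.4] -85.7 -62.3
[395.9 335.1] -186.1 -84.3
-60.8 -108.3
-63.7 113.3
```

Request:
send_rows(
  series=[
    {"dx": 0,"dy": -0.05,"dz": 0.01,"spin": 0,"claw": 1},
    {"dx": 0.2,"dy": -0.07,"dz": 0.01,"spin": 0,"claw": 1},
    {"dx": 0.4,"dy": -0.085,"dz": 0.01,"spin": 0,"claw": 1},
    {"dx": 0.6,"dy": -0.1,"dz": 0.01,"spin": 0,"claw": 1},
    {"dx": 0.8,"dy": -0.12,"dz": 0.01,"spin": 0,"claw": 1},
    {"dx": 1.0,"dy": -0.14,"dz": 0.01,"spin": 0,"claw": 1},
  ],
)

```text
time_s: 8.45
ee_pos: [416.8, 326.1, 33.4]
eef_rot: [2.121, -2.317, -0.0]
wrist_force: [0.1, 0.7, -0.7]
opening: 27.4
```

Run:
```python
from st import *
st(); 
snap("scene","s5",(250,180,400,330),4); st()
i=arm.camera_info("wrist");snap("wrist","w5")
```

```text
t 8.45 p [416.8 326.1  33.4] psi -95.06 tilt [-0.01 -0.01] F [ 0.1   0.69 -0.72] M [-0.04  0.06 -0.02] op 27.4 q [ 0.62 -0.05  1.98 -0.    1.21  2.27]
tcp in riser -164.6 -91.5 F riser 0.04 0.7
t 8.5 p [417.8 326.   33.6] psi -95.08 tilt [0.03 0.  ] F [ 0.43 -0.35 -0.73] M [-0.06  0.03 -0.04] op 26.8 q [ 0.61 -0.05  1.98 -0.    1.21  2.27]
tcp in riser -163.6 -91.5 F riser 0.46 -0.31
```

View pics/s5.png

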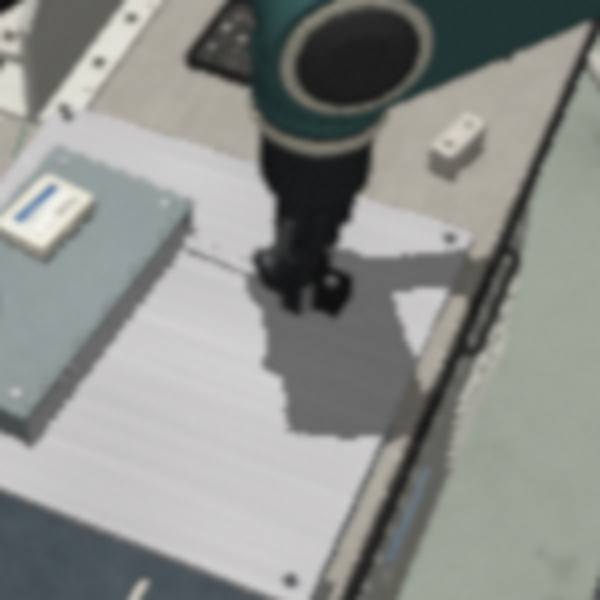

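View pics/w5.png

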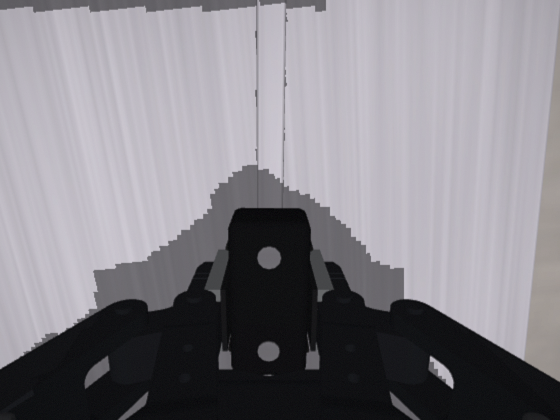

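Request:
send_rows(
  series=[
    {"dx": 0.15,"dy": -0.013,"dz": -0.01,"spin": 0,"claw": 1},
    {"dx": 0.3,"dy": -0.026,"dz": -0.01,"spin": 0,"claw": 1},
    {"dx": 0.45,"dy": -0.039,"dz": -0.01,"spin": 0,"claw": 1},
    {"dx": 0.6,"dy": -0.053,"dz": -0.01,"spin": 0,"claw": 1},
    {"dx": 0.75,"dy": -0.066,"dz": -0.01,"spin": 0,"claw": 1},
    {"dx": 0.9,"dy": -0.079,"dz": -0.01,"spin": 0,"claw": 1},
    {"dx": 0.9,"dy": -0.079,"dz": -0.01,"spin": 0,"claw": 1},
  ],
)

```text
time_s: 9.43
ee_pos: [470.4, 321.4, 32.9]
eef_rot: [2.121, -2.318, -0.0]
wrist_force: [0.7, 0.2, -0.9]
opening: 26.8
```

Run:
```python
from st import *
st(); 
i=arm.camera_info("wrist");snap("wrist","w6");st()
```

```text
t 9.43 p [470.4 321.4  32.9] psi -95.08 tilt [-0. -0.] F [ 0.74  0.21 -0.87] M [ 0.01  0.03 -0.01] op 26.8 q [0.55 0.04 1.89 0.   1.21 2.21]
tcp in riser -110.7 -91.5 F riser 0.72 0.27
t 9.47 p [470.  321.4  32.8] psi -95.08 tilt [-0.01 -0.01] F [-0.2   0.87 -0.65] M [0.   0.03 0.02] op 27.0 q [0.55 0.04 1.89 0.   1.21 2.21]
tcp in riser -111.1 -91.5 F riser -0.27 0.85
```

View pics/w6.png

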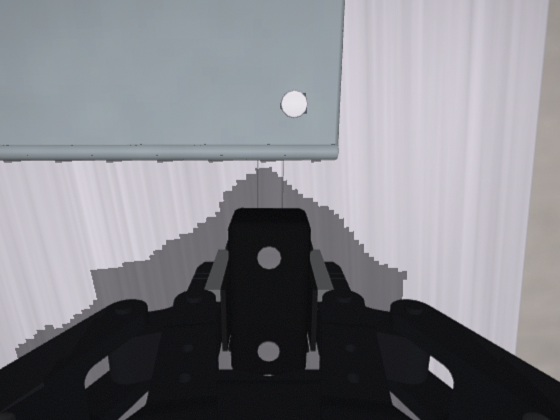

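Run:
```python
from h import *
xr=np.array([.9962,-.0872]);yr=np.array([.0872,.9962])
for uv,z in[((338,146),38),((338,160),33),((338,160),38),((60,160),33),((343,2),38),((269.5,209),36)]:
    p=px2w("wrist",uv,z)[0];print(uv,z,p.round(1),(p@xr-551.3).round(1),(p@yr-452.7).round(1))
```

```text
(338, 146) 38 [522.1 294.5] -56.8 -113.7
(338, 160) 33 [517.  293.8] -61.9 -114.9
(338, 160) 38 [517.8 294.7] -61.2 -114.0
(60, 160) 33 [525.  383.7] -61.8 -24.7
(343, 2) 38 [562.1 291.5] -16.8 -113.3
(269.5, 209) 36 [503.4 317.4] -77.5 -92.6
```

Request:
send_rows(
  series=[
    {"dx": 0.05,"dy": -0.004,"dz": 0,"spin": 0,"claw": 1},
    {"dx": 0.1,"dy": -0.009,"dz": 0,"spin": 0,"claw": 1},
    {"dx": 0.14,"dy": -0.012,"dz": 0,"spin": 0,"claw": 1},
    {"dx": 0.14,"dy": -0.012,"dz": 0,"spin": 0,"claw": 1},
  ],
)

```text
time_s: 9.98
ee_pos: [478.4, 320.8, 33.0]
eef_rot: [-2.121, 2.317, -0.0]
wrist_force: [0.1, -1.0, -1.7]
opening: 27.1
```

```bash
python3 -c "
from st import *
st()"
```

```text
t 9.97 p [478.4 320.8  33. ] psi -95.06 tilt [0. 0.] F [ 0.09 -1.03 -1.65] M [ 0.03  0.04 -0.01] op 27.1 q [0.55 0.05 1.88 0.   1.21 2.21]
tcp in riser -102.7 -91.4 F riser 0.18 -1.02
```

Request:
send_rows(
  series=[
    {"dx": 0.02,"dy": -0.002,"dz": 0,"spin": 0,"claw": 1},
    {"dx": 0.04,"dy": -0.003,"dz": 0,"spin": 0,"claw": 1},
    {"dx": 0.04,"dy": -0.003,"dz": 0,"spin": 0,"claw": 1},
  ],
)

```text
time_s: 10.35
ee_pos: [480.7, 320.6, 32.9]
eef_rot: [2.121, -2.317, 0.0]
wrist_force: [-0.5, 0.9, -1.2]
opening: 26.9
```

```bash
python3 -c "
from st import *
st()"
```

```text
t 10.35 p [480.7 320.6  32.9] psi -95.05 tilt [ 0. -0.] F [-0.46  0.88 -1.23] M [-0.    0.05  0.01] op 26.9 q [ 0.54  0.06  1.88 -0.    1.21  2.2 ]
tcp in riser -100.4 -91.4 F riser -0.54 0.84
```

Request:
send_rows(
  series=[
    {"dx": 0.01,"dy": 0.11,"dz": 0,"spin": 0,"claw": 1},
    {"dx": 0.019,"dy": 0.22,"dz": 0,"spin": 0,"claw": 1},
    {"dx": 0.029,"dy": 0.33,"dz": 0,"spin": 0,"claw": 1},
    {"dx": 0.036,"dy": 0.41,"dz": 0,"spin": 0,"claw": 1},
    {"dx": 0.036,"dy": 0.41,"dz": 0,"spin": 0,"claw": 1},
  ],
)

```text
time_s: 10.98
ee_pos: [482.7, 345.6, 32.9]
eef_rot: [2.122, -2.317, -0.0]
wrist_force: [-0.0, -0.4, -1.2]
opening: 27.3
```

```bash
cat > s.py <<'E'
from st import *
s=arm.sense();xr=np.array([.9962,-.0872]);yr=np.array([.0872,.9962]);p=s["ee_pos"][:2];F=s["wrist_force"]
print(round(s["time_s"],2),"xy_r",(p@xr-551.3).round(1),(p@yr-452.7).round(1),"z",s["ee_pos"][2].round(1),"Fr",(F[:2]@xr).round(2),(F[:2]@yr).round(2),F[2].round(2),"M",s["ft_torque"].round(3),"op",round(s["opening"],2))
E
python3 s.py
```

```text
10.97 xy_r -100.5 -66.4 z 32.9 Fr -0.02 -0.37 -1.2 M [0.001 0.017 0.036] op 27.27
```

Request:
send_rows(
  series=[
    {"dx": 0.002,"dy": 0.025,"dz": 0,"spin": 0,"claw": 1},
    {"dx": 0.004,"dy": 0.05,"dz": 0,"spin": 0,"claw": 1},
  ],
)

```text
time_s: 11.22
ee_pos: [483.1, 348.2, 33.0]
eef_rot: [2.121, -2.317, 0.0]
wrist_force: [0.2, -0.5, -1.4]
opening: 27.3
```

```bash
python3 s.py
```

```text
11.22 xy_r -100.4 -63.7 z 33.0 Fr 0.23 -0.46 -1.44 M [ 0.012  0.049 -0.032] op 27.29
```

Request:
send_rows(
  series=[
    {"dx": 0.002,"dy": 0.025,"dz": 0,"spin": 0,"claw": 1},
    {"dx": 0.004,"dy": 0.05,"dz": 0,"spin": 0,"claw": 1},
  ],
)

```text
time_s: 11.48
ee_pos: [483.3, 351.3, 33.0]
eef_rot: [-2.121, 2.317, 0.0]
wrist_force: [-0.8, 0.1, -1.3]
opening: 26.8
```

```bash
python3 s.py
```

```text
11.47 xy_r -100.5 -60.6 z 33.0 Fr -0.85 0.03 -1.32 M [0.004 0.013 0.046] op 26.83
```

Request:
send_rows(
  series=[
    {"dx": 0.002,"dy": 0.025,"dz": 0,"spin": 0,"claw": 1},
    {"dx": 0.004,"dy": 0.05,"dz": 0,"spin": 0,"claw": 1},
  ],
)

```text
time_s: 11.72
ee_pos: [483.5, 354.3, 32.9]
eef_rot: [2.121, -2.317, -0.0]
wrist_force: [-0.2, -0.6, -2.3]
opening: 26.7
```

```bash
python3 s.py
```

```text
11.72 xy_r -100.5 -57.6 z 32.9 Fr -0.1 -0.62 -2.29 M [-0.025  0.001  0.009] op 26.67
```

Request:
send_rows(
  series=[
    {"dx": 0.002,"dy": 0.025,"dz": 0,"spin": 0,"claw": 1},
    {"dx": 0.004,"dy": 0.05,"dz": 0,"spin": 0,"claw": 1},
  ],
)

```text
time_s: 11.98
ee_pos: [483.8, 357.3, 32.9]
eef_rot: [-2.121, 2.317, -0.0]
wrist_force: [0.2, -0.5, -1.3]
opening: 27.1
```

```bash
python3 s.py
```

```text
11.97 xy_r -100.5 -54.6 z 32.9 Fr 0.26 -0.44 -1.26 M [ 0.002  0.087 -0.006] op 27.13
```

Request:
send_rows(
  series=[
    {"dx": 0.002,"dy": 0.025,"dz": 0,"spin": 0,"claw": 1},
    {"dx": 0.004,"dy": 0.05,"dz": 0,"spin": 0,"claw": 1},
  ],
)

```text
time_s: 12.22
ee_pos: [484.0, 360.3, 32.9]
eef_rot: [-2.121, 2.317, 0.0]
wrist_force: [0.3, 0.7, -0.8]
opening: 26.9
```

```bash
python3 s.py
```

```text
12.22 xy_r -100.6 -51.5 z 32.9 Fr 0.21 0.71 -0.8 M [ 0.041  0.05  -0.013] op 26.91
```

Request:
send_rows(
  series=[
    {"dx": 0.002,"dy": 0.025,"dz": 0,"spin": 0,"claw": 1},
    {"dx": 0.004,"dy": 0.05,"dz": 0,"spin": 0,"claw": 1},
  ],
)

```text
time_s: 12.48
ee_pos: [484.2, 363.3, 32.9]
eef_rot: [2.121, -2.317, 0.0]
wrist_force: [-0.3, -0.1, -1.9]
opening: 26.5
```

```bash
python3 s.py
```

```text
12.47 xy_r -100.6 -48.6 z 32.9 Fr -0.33 -0.09 -1.94 M [-0.009  0.043  0.013] op 26.49
```

Request:
send_rows(
  series=[
    {"dx": 0.002,"dy": 0.025,"dz": 0,"spin": 0,"claw": 1},
    {"dx": 0.004,"dy": 0.05,"dz": 0,"spin": 0,"claw": 1},
  ],
)

```text
time_s: 12.72
ee_pos: [484.5, 366.3, 32.9]
eef_rot: [-2.121, 2.317, 0.0]
wrist_force: [0.2, -0.4, -1.2]
opening: 27.1
```

```bash
python3 s.py
```

```text
12.72 xy_r -100.6 -45.5 z 32.9 Fr 0.27 -0.42 -1.21 M [-0.004  0.016  0.017] op 27.07
```

Request:
send_rows(
  series=[
    {"dx": 0.002,"dy": 0.025,"dz": 0,"spin": 0,"claw": 1},
    {"dx": 0.004,"dy": 0.05,"dz": 0,"spin": 0,"claw": 1},
  ],
)

```text
time_s: 12.98
ee_pos: [484.7, 369.3, 32.9]
eef_rot: [2.121, -2.317, -0.0]
wrist_force: [1.2, 0.2, -1.1]
opening: 27.2
```

```bash
python3 s.py
```

```text
12.97 xy_r -100.6 -42.5 z 32.9 Fr 1.15 0.31 -1.09 M [0.051 0.092 0.05 ] op 27.2
```

Request:
send_rows(
  series=[
    {"dx": 0.002,"dy": 0.025,"dz": 0,"spin": 0,"claw": 1},
    {"dx": 0.004,"dy": 0.05,"dz": 0,"spin": 0,"claw": 1},
  ],
)

```text
time_s: 13.22
ee_pos: [485.0, 372.3, 32.9]
eef_rot: [2.121, -2.317, -0.0]
wrist_force: [1.6, 0.5, -0.9]
opening: 26.9
```

```bash
python3 s.py
```

```text
13.22 xy_r -100.6 -39.5 z 32.9 Fr 1.54 0.61 -0.93 M [ 0.023  0.09  -0.009] op 26.9
```

Request:
send_rows(
  series=[
    {"dx": 0.002,"dy": 0.025,"dz": 0,"spin": 0,"claw": 1},
    {"dx": 0.004,"dy": 0.05,"dz": 0,"spin": 0,"claw": 1},
  ],
)

```text
time_s: 13.48
ee_pos: [485.2, 375.3, 33.0]
eef_rot: [-2.121, 2.317, 0.0]
wrist_force: [0.6, 0.3, -0.5]
opening: 27.0
```

```bash
python3 s.py
```

```text
13.47 xy_r -100.6 -36.5 z 33.0 Fr 0.55 0.36 -0.46 M [ 0.046 -0.009  0.032] op 26.96
```

Request:
send_rows(
  series=[
    {"dx": 0.002,"dy": 0.025,"dz": 0,"spin": 0,"claw": 1},
    {"dx": 0.004,"dy": 0.05,"dz": 0,"spin": 0,"claw": 1},
  ],
)

```text
time_s: 13.72
ee_pos: [485.5, 378.3, 33.0]
eef_rot: [-2.121, 2.317, 0.0]
wrist_force: [-0.8, -0.3, -0.9]
opening: 27.2
```

```bash
python3 s.py
```

```text
13.72 xy_r -100.7 -33.5 z 33.0 Fr -0.79 -0.36 -0.93 M [-0.039  0.068  0.01 ] op 27.18
```

Request:
send_rows(
  series=[
    {"dx": 0.002,"dy": 0.025,"dz": 0,"spin": 0,"claw": 1},
    {"dx": 0.004,"dy": 0.05,"dz": 0,"spin": 0,"claw": 1},
  ],
)

```text
time_s: 13.98
ee_pos: [485.7, 381.3, 32.9]
eef_rot: [-2.121, 2.317, -0.0]
wrist_force: [-0.8, -0.0, -0.8]
opening: 27.0
```

```bash
python3 s.py
```

```text
13.97 xy_r -100.7 -30.5 z 32.9 Fr -0.75 -0.09 -0.8 M [ 0.001  0.018 -0.046] op 27.05
```

Request:
send_rows(
  series=[
    {"dx": 0.002,"dy": 0.025,"dz": 0,"spin": 0,"claw": 1},
    {"dx": 0.004,"dy": 0.05,"dz": 0,"spin": 0,"claw": 1},
  ],
)

```text
time_s: 14.22
ee_pos: [485.9, 384.3, 32.9]
eef_rot: [2.121, -2.317, -0.0]
wrist_force: [-0.0, -0.5, -1.9]
opening: 26.9
```

```bash
python3 s.py
```

```text
14.22 xy_r -100.7 -27.5 z 32.9 Fr 0.05 -0.54 -1.89 M [0.028 0.035 0.022] op 26.88
```

Request:
send_rows(
  series=[
    {"dx": 0.002,"dy": 0.025,"dz": 0,"spin": 0,"claw": 1},
    {"dx": 0.004,"dy": 0.05,"dz": 0,"spin": 0,"claw": 1},
  ],
)

```text
time_s: 14.48
ee_pos: [486.2, 387.3, 33.0]
eef_rot: [-2.121, 2.317, 0.0]
wrist_force: [0.5, -0.5, -1.6]
opening: 27.1
```

```bash
python3 s.py
```

```text
14.47 xy_r -100.7 -24.5 z 33.0 Fr 0.59 -0.48 -1.58 M [-0.068  0.123 -0.   ] op 27.1
```

Request:
send_rows(
  series=[
    {"dx": 0.002,"dy": 0.025,"dz": 0,"spin": 0,"claw": 1},
    {"dx": 0.004,"dy": 0.05,"dz": 0,"spin": 0,"claw": 1},
  ],
)

```text
time_s: 14.72
ee_pos: [486.4, 390.3, 33.0]
eef_rot: [-2.121, 2.317, -0.0]
wrist_force: [0.2, 0.3, -1.6]
opening: 26.9
```

```bash
python3 s.py
```

```text
14.72 xy_r -100.8 -21.5 z 33.0 Fr 0.16 0.29 -1.59 M [0.019 0.068 0.057] op 26.93
```

Request:
send_rows(
  series=[
    {"dx": 0.002,"dy": 0.025,"dz": 0,"spin": 0,"claw": 1},
    {"dx": 0.004,"dy": 0.05,"dz": 0,"spin": 0,"claw": 1},
  ],
)

```text
time_s: 14.98
ee_pos: [486.6, 393.3, 32.9]
eef_rot: [-2.121, 2.317, 0.0]
wrist_force: [-0.5, 0.2, -1.5]
opening: 27.1
```

```bash
python3 s.py
```

```text
14.97 xy_r -100.8 -18.5 z 32.9 Fr -0.55 0.1 -1.51 M [ 0.003  0.087 -0.032] op 27.13
```

Request:
send_rows(
  series=[
    {"dx": 0.002,"dy": 0.025,"dz": 0,"spin": 0,"claw": 1},
    {"dx": 0.004,"dy": 0.05,"dz": 0,"spin": 0,"claw": 1},
  ],
)

```text
time_s: 15.22
ee_pos: [486.9, 396.3, 33.0]
eef_rot: [-2.121, 2.317, -0.0]
wrist_force: [0.2, -0.0, -1.5]
opening: 27.1
```

```bash
python3 s.py
```

```text
15.22 xy_r -100.8 -15.4 z 33.0 Fr 0.17 -0.03 -1.47 M [-0.005  0.059 -0.011] op 27.09
```

Request:
send_rows(
  series=[
    {"dx": 0.002,"dy": 0.025,"dz": 0,"spin": 0,"claw": 1},
    {"dx": 0.004,"dy": 0.05,"dz": 0,"spin": 0,"claw": 1},
  ],
)

```text
time_s: 15.48
ee_pos: [487.1, 399.3, 32.9]
eef_rot: [-2.121, 2.317, 0.0]
wrist_force: [0.7, 0.5, -0.6]
opening: 26.9
```

```bash
python3 s.py
```

```text
15.47 xy_r -100.8 -12.4 z 32.9 Fr 0.62 0.52 -0.58 M [ 0.003  0.052 -0.004] op 26.92
```

Request:
send_rows(
  series=[
    {"dx": 0.002,"dy": 0.025,"dz": 0,"spin": 0,"claw": 1},
    {"dx": 0.004,"dy": 0.05,"dz": 0,"spin": 0,"claw": 1},
  ],
)

```text
time_s: 15.72
ee_pos: [487.4, 402.3, 32.9]
eef_rot: [2.121, -2.317, -0.0]
wrist_force: [-0.2, 0.1, -1.1]
opening: 26.8
```

```bash
python3 s.py
```

```text
15.72 xy_r -100.9 -9.4 z 32.9 Fr -0.18 0.09 -1.12 M [ 0.017  0.05  -0.01 ] op 26.84
```

Request:
send_rows(
  series=[
    {"dx": 0.002,"dy": 0.025,"dz": 0,"spin": 0,"claw": 1},
    {"dx": 0.004,"dy": 0.05,"dz": 0,"spin": 0,"claw": 1},
  ],
)

```text
time_s: 15.98
ee_pos: [487.6, 405.3, 33.0]
eef_rot: [-2.121, 2.317, 0.0]
wrist_force: [-0.1, 0.4, -0.9]
opening: 27.1
```

```bash
python3 s.py
```

```text
15.97 xy_r -100.9 -6.4 z 33.0 Fr -0.12 0.36 -0.94 M [-0.004  0.059 -0.009] op 27.1
```

Request:
send_rows(
  series=[
    {"dx": 0.002,"dy": 0.025,"dz": 0,"spin": 0,"claw": 1},
    {"dx": 0.004,"dy": 0.05,"dz": 0,"spin": 0,"claw": 1},
  ],
)

```text
time_s: 16.23
ee_pos: [487.8, 408.3, 32.9]
eef_rot: [2.121, -2.317, -0.0]
wrist_force: [0.0, 0.8, -1.0]
opening: 27.0
```

```bash
python3 s.py
```

```text
16.23 xy_r -100.9 -3.4 z 32.9 Fr -0.03 0.75 -1.02 M [0.034 0.017 0.01 ] op 27.0
```

Request:
send_rows(
  series=[
    {"dx": 0.002,"dy": 0.025,"dz": 0,"spin": 0,"claw": 1},
    {"dx": 0.004,"dy": 0.05,"dz": 0,"spin": 0,"claw": 1},
  ],
)

```text
time_s: 16.48
ee_pos: [488.1, 411.3, 33.0]
eef_rot: [-2.121, 2.317, 0.0]
wrist_force: [-0.5, -0.6, -1.6]
opening: 26.5
```

```bash
python3 s.py
```

```text
16.48 xy_r -100.9 -0.4 z 33.0 Fr -0.42 -0.6 -1.55 M [-0.048  0.095  0.012] op 26.46
```

Request:
send_rows(
  series=[
    {"dx": 0.003,"dy": 0.025,"dz": 0,"spin": 0,"claw": 1},
    {"dx": 0.006,"dy": 0.05,"dz": 0,"spin": 0,"claw": 1},
  ],
)

```text
time_s: 16.73
ee_pos: [488.5, 414.3, 33.0]
eef_rot: [-2.121, 2.317, 0.0]
wrist_force: [-0.8, 0.7, -1.4]
opening: 27.0
```

```bash
python3 s.py
```

```text
16.73 xy_r -100.8 2.6 z 33.0 Fr -0.9 0.66 -1.38 M [-0.037  0.053  0.001] op 26.97
```

Request:
send_rows(
  series=[
    {"dx": 0.003,"dy": 0.025,"dz": 0,"spin": 0,"claw": 1},
    {"dx": 0.006,"dy": 0.05,"dz": 0,"spin": 0,"claw": 1},
  ],
)

```text
time_s: 16.98
ee_pos: [488.8, 417.3, 33.0]
eef_rot: [-2.121, 2.317, 0.0]
wrist_force: [-0.1, -0.6, -1.0]
opening: 27.2
```

```bash
python3 s.py
```

```text
16.98 xy_r -100.7 5.6 z 33.0 Fr -0.0 -0.58 -1.02 M [ 0.006  0.052 -0.012] op 27.25
```

Request:
send_rows(
  series=[
    {"dx": 0.003,"dy": 0.025,"dz": 0,"spin": 0,"claw": 1},
    {"dx": 0.006,"dy": 0.05,"dz": 0,"spin": 0,"claw": 1},
  ],
)

```text
time_s: 17.23
ee_pos: [489.2, 420.3, 32.9]
eef_rot: [2.121, -2.317, 0.0]
wrist_force: [0.7, -0.7, 0.3]
opening: 27.0
```

```bash
python3 s.py
```

```text
17.23 xy_r -100.6 8.6 z 32.9 Fr 0.73 -0.61 0.27 M [-0.045  0.051 -0.038] op 26.97
```

Request:
send_rows(
  series=[
    {"dx": 0.002,"dy": 0.02,"dz": 0,"spin": 0,"claw": 1},
    {"dx": 0.003,"dy": 0.035,"dz": 0,"spin": 0,"claw": 1},
  ],
)

```text
time_s: 17.48
ee_pos: [489.3, 422.4, 32.9]
eef_rot: [2.121, -2.317, 0.0]
wrist_force: [-0.2, -0.5, -1.0]
opening: 27.1
```

```bash
python3 s.py
```

```text
17.48 xy_r -100.7 10.7 z 32.9 Fr -0.19 -0.55 -1.0 M [-0.021  0.038 -0.042] op 27.09
```

Request:
send_rows(
  series=[
    {"dx": 0.002,"dy": 0.02,"dz": 0,"spin": 0,"claw": 1},
    {"dx": 0.003,"dy": 0.035,"dz": 0,"spin": 0,"claw": 1},
  ],
)

```text
time_s: 17.73
ee_pos: [489.5, 424.3, 32.9]
eef_rot: [2.121, -2.317, 0.0]
wrist_force: [-0.6, -3.7, -1.8]
opening: 27.0
```

```bash
python3 s.py
```

```text
17.73 xy_r -100.7 12.6 z 32.9 Fr -0.29 -3.74 -1.76 M [-0.635  0.07  -0.344] op 27.05
```

Request:
send_rows(
  series=[
    {"dx": -0.001,"dy": -0.012,"dz": 0,"spin": 0,"claw": 1},
    {"dx": -0.04,"dy": -0.009,"dz": 0,"spin": 0,"claw": 1},
    {"dx": -0.1,"dy": -0.003,"dz": 0,"spin": 0,"claw": 1},
    {"dx": -0.166,"dy": 0.002,"dz": 0,"spin": 0,"claw": 1},
  ],
)

```text
time_s: 18.23
ee_pos: [479.2, 424.6, 32.9]
eef_rot: [-2.121, 2.317, 0.0]
wrist_force: [0.2, -0.4, -1.2]
opening: 27.3
```

```bash
python3 s.py
```

```text
18.23 xy_r -110.9 12.0 z 32.9 Fr 0.24 -0.4 -1.19 M [-0.015  0.055  0.014] op 27.25
```

Request:
send_rows(
  series=[
    {"dx": -0.1,"dy": 0.009,"dz": 0,"spin": 0,"claw": 1},
    {"dx": -0.2,"dy": 0.0175,"dz": 0,"spin": 0,"claw": 1},
    {"dx": -0.3,"dy": 0.026,"dz": 0,"spin": 0,"claw": 1},
    {"dx": -0.4,"dy": 0.035,"dz": 0,"spin": 0,"claw": 1},
  ],
)

```text
time_s: 18.73
ee_pos: [455.1, 426.7, 33.0]
eef_rot: [-2.121, 2.317, 0.0]
wrist_force: [1.0, 0.3, -1.5]
opening: 27.2
```

```bash
python3 s.py
```

```text
18.73 xy_r -135.1 12.0 z 33.0 Fr 0.93 0.42 -1.46 M [-0.025 -0.055 -0.016] op 27.25
```

Request:
send_rows(
  series=[
    {"dx": -0.1,"dy": 0.009,"dz": 0,"spin": 0,"claw": 1},
    {"dx": -0.2,"dy": 0.0175,"dz": 0,"spin": 0,"claw": 1},
    {"dx": -0.3,"dy": 0.026,"dz": 0,"spin": 0,"claw": 1},
    {"dx": -0.4,"dy": 0.035,"dz": 0,"spin": 0,"claw": 1},
    {"dx": -0.5,"dy": 0.044,"dz": 0,"spin": 0,"claw": 1},
  ],
)

```text
time_s: 19.35
ee_pos: [425.1, 429.3, 32.9]
eef_rot: [2.121, -2.317, 0.0]
wrist_force: [0.4, 0.6, -1.0]
opening: 26.9
```

```bash
python3 s.py
```

```text
19.35 xy_r -165.2 12.0 z 32.9 Fr 0.35 0.67 -0.96 M [ 0.019 -0.033  0.016] op 26.94
```

Request:
send_rows(
  series=[
    {"dx": -0.1,"dy": 0.009,"dz": 0,"spin": 0,"claw": 1},
    {"dx": -0.2,"dy": 0.0175,"dz": 0,"spin": 0,"claw": 1},
    {"dx": -0.3,"dy": 0.026,"dz": 0,"spin": 0,"claw": 1},
    {"dx": -0.4,"dy": 0.035,"dz": 0,"spin": 0,"claw": 1},
    {"dx": -0.5,"dy": 0.044,"dz": 0,"spin": 0,"claw": 1},
    {"dx": -0.6,"dy": 0.053,"dz": 0,"spin": 0,"claw": 1},
    {"dx": -0.7,"dy": 0.061,"dz": 0,"spin": 0,"claw": 1},
  ],
)

```text
time_s: 20.23
ee_pos: [383.2, 432.9, 33.0]
eef_rot: [2.121, -2.317, 0.0]
wrist_force: [0.5, -0.3, -1.0]
opening: 27.1
```

```bash
python3 s.py; python3 -c "
from h import *
snap('scene','s7',(250,180,400,330),4);snap('top','t7',(200,180,320,300),5)"
```

```text
20.23 xy_r -207.3 12.0 z 33.0 Fr 0.48 -0.29 -0.98 M [-0.013 -0.059 -0.02 ] op 27.1
```

View pics/s7.png

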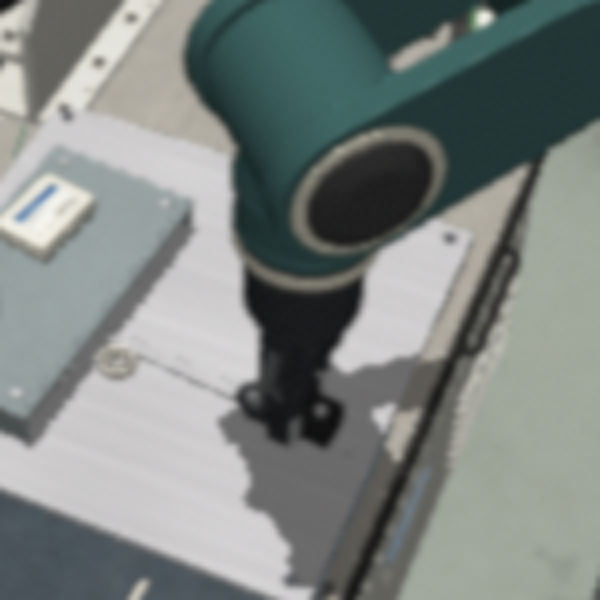

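View pics/t7.png

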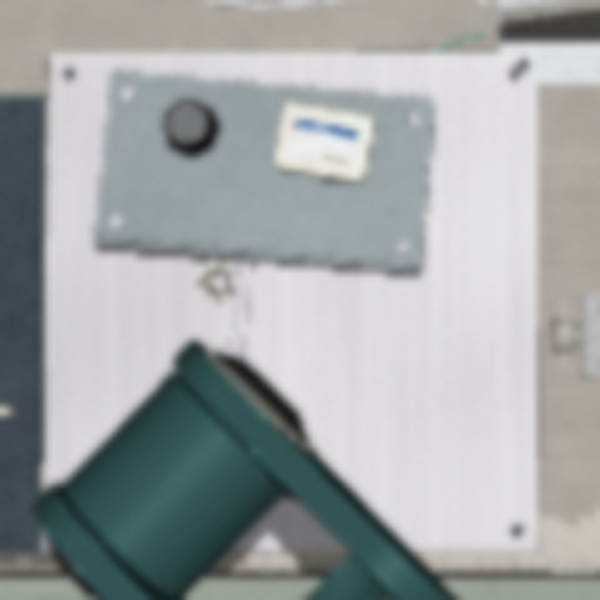

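Request:
send_rows(
  series=[
    {"dx": -0.1,"dy": 0.009,"dz": 0,"spin": 0,"claw": 1},
    {"dx": -0.2,"dy": 0.0175,"dz": 0,"spin": 0,"claw": 1},
    {"dx": -0.3,"dy": 0.026,"dz": 0,"spin": 0,"claw": 1},
    {"dx": -0.4,"dy": 0.035,"dz": 0,"spin": 0,"claw": 1},
    {"dx": -0.5,"dy": 0.044,"dz": 0,"spin": 0,"claw": 1},
    {"dx": -0.55,"dy": 0.048,"dz": 0,"spin": 0,"claw": 1},
    {"dx": -0.55,"dy": 0.048,"dz": 0,"spin": 0,"claw": 1},
  ],
)

```text
time_s: 21.2
ee_pos: [350.4, 435.8, 33.0]
eef_rot: [-2.122, 2.317, 0.0]
wrist_force: [-0.2, -0.1, -1.8]
opening: 27.3
```

Request:
send_rows(
  series=[
    {"dx": 0.1,"dy": -0.012,"dz": 0,"spin": 0,"claw": 1},
    {"dx": 0.2,"dy": -0.04,"dz": 0,"spin": 0,"claw": 1},
    {"dx": 0.18,"dy": -0.25,"dz": 0,"spin": 0,"claw": 1},
    {"dx": 0.16,"dy": -0.5,"dz": 0,"spin": 0,"claw": 1},
    {"dx": 0.2,"dy": -0.9,"dz": 0,"spin": 0,"claw": 1},
    {"dx": 0.18,"dy": -1.4,"dz": 0,"spin": 0,"claw": 1},
    {"dx": 0.18,"dy": -1.4,"dz": 0,"spin": 0,"claw": 1},
    {"dx": 0.18,"dy": -1.4,"dz": 0,"spin": 0,"claw": 1},
  ],
)

```text
time_s: 22.2
ee_pos: [361.6, 351.4, 33.3]
eef_rot: [-2.12, 2.317, 0.0]
wrist_force: [-0.1, 0.5, -1.2]
opening: 27.0
```

```bash
python3 s.py; python3 -c "
from h import *
snap('scene','s8',(250,180,400,330),4);snap('top','t8',(200,180,320,300),5)"
```

```text
22.2 xy_r -221.7 -71.1 z 33.3 Fr -0.14 0.48 -1.17 M [ 0.008  0.025 -0.002] op 27.03
```

View pics/s8.png

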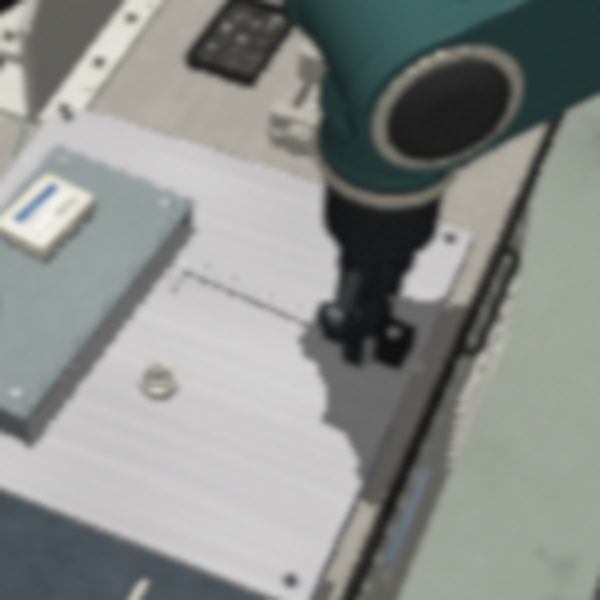

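View pics/t8.png

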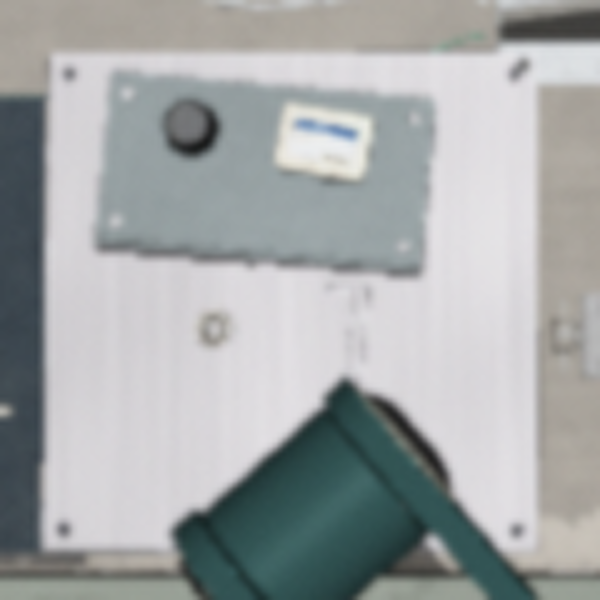

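Request:
send_rows(
  series=[
    {"dx": -0.1,"dy": 0.009,"dz": -0.005,"spin": 0,"claw": 1},
    {"dx": -0.1,"dy": 0.009,"dz": -0.012,"spin": 0,"claw": 1},
    {"dx": -0.1,"dy": 0.009,"dz": -0.012,"spin": 0,"claw": 0.2},
    {"dx": -0.1,"dy": 0.009,"dz": -0.012,"spin": 0,"claw": -0.1},
    {"dx": -0.1,"dy": 0.009,"dz": -0.012,"spin": 0,"claw": -0.1},
    {"dx": -0.1,"dy": 0.009,"dz": -0.012,"spin": 0,"claw": -0.1},
    {"dx": -0.1,"dy": 0.009,"dz": 0.3,"spin": 0,"claw": -0.1},
    {"dx": -0.1,"dy": 0.009,"dz": 0.9,"spin": 0,"claw": -0.1},
    {"dx": -0.1,"dy": 0.009,"dz": 1.5,"spin": 0,"claw": -0.1},
  ],
)

```text
time_s: 23.42
ee_pos: [355.3, 352.3, 125.3]
eef_rot: [-2.121, 2.317, 0.0]
wrist_force: [-0.3, 0.1, -0.3]
opening: 46.8
```

```bash
python3 s.py; python3 -c "
from h import *
import pickle
snap('scene','s9',(250,180,400,330),4);snap('wrist','w9')
for uv in[(250+158/4,180+382/4)]: print(px2w('scene',uv,14))
print(px2w('top',(200+215/5,180+328/5),14))
for m in arm.masks_of('bearing_zone','scene')[:1]: print(m['bbox'])
"
```

```text
23.43 xy_r -228.0 -70.7 z 125.3 Fr -0.3 0.09 -0.3 M [ 0.053 -0.026  0.009] op 46.83
[[478.00490514 445.49821114]]
[[480.79722454 438.52695148]]
[220.8, 215.9, 79.9, 75.4]
```

View pics/w9.png

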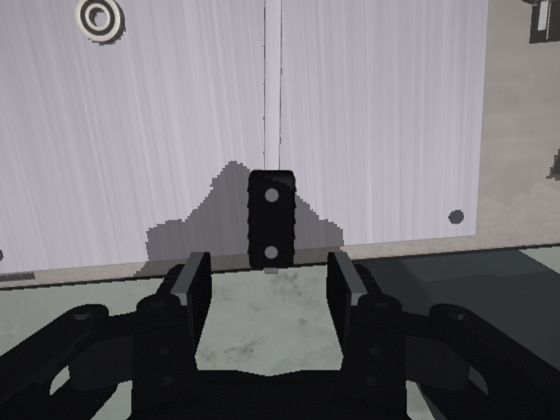

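View pics/s9.png

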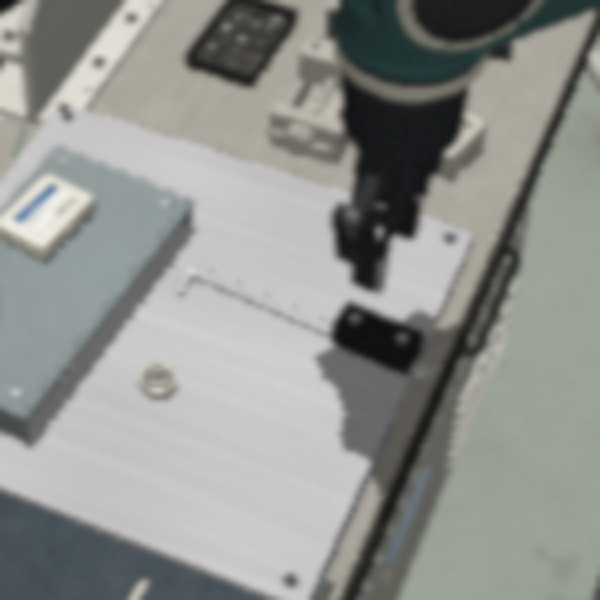

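```bash
python3 -c "
from h import *
f=cv2.imread('pics/w9.png');cv2.imwrite('pics/w9c.png',cv2.resize(f[0:60,60:140],None,fx=8,fy=8,interpolation=0))
print(px2w('wrist',[(99.5,19),(76,19),(123,19),(99,43)],18))"
```

```text
[[477.52318667 437.03371054]
 [478.6902785  450.18461032]
 [476.35642624 423.88654497]
 [465.23925202 439.86321192]]
```

View pics/w9c.png

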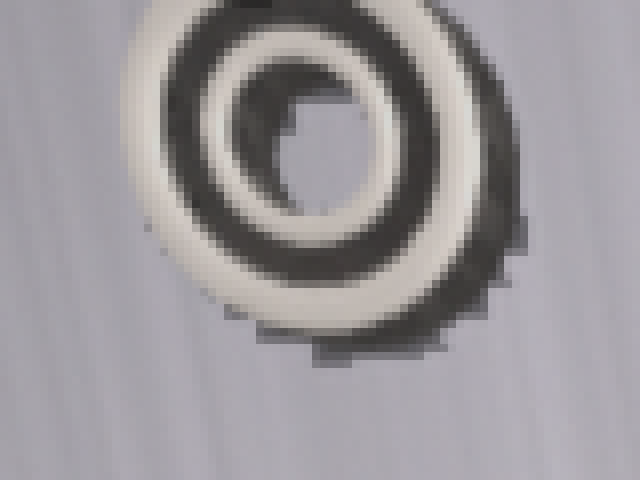

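Request:
send_rows(
  series=[
    {"dx": 0.6,"dy": 0.5,"dz": 0,"spin": 0,"claw": -0.1},
    {"dx": 1.4,"dy": 1.0,"dz": 0,"spin": 0,"claw": -0.1},
    {"dx": 2.05,"dy": 1.43,"dz": 0,"spin": 0,"claw": -0.1},
    {"dx": 2.05,"dy": 1.43,"dz": -0.8,"spin": 0,"claw": -0.1},
    {"dx": 2.05,"dy": 1.43,"dz": -0.8,"spin": 0,"claw": -0.1},
    {"dx": 2.05,"dy": 1.43,"dz": -0.8,"spin": 0,"claw": -0.1},
  ],
)

```text
time_s: 24.32
ee_pos: [478.3, 438.2, 76.3]
eef_rot: [-2.121, 2.317, -0.0]
wrist_force: [0.1, 0.1, 1.8]
opening: 46.7
```

```bash
python3 s.py; python3 -c "
from st import *
st();snap('wrist','w10')"
```

```text
24.32 xy_r -113.0 25.5 z 76.3 Fr 0.08 0.07 1.77 M [ 0.033 -0.043  0.058] op 46.73
t 24.32 p [478.3 438.2  76.3] psi -95.05 tilt [0.02 0.01] F [0.09 0.06 1.77] M [ 0.03 -0.04  0.06] op 46.7 q [ 0.7   0.16  1.69 -0.    1.29  2.36]
tcp in riser -113.0 25.5 F riser 0.08 0.07
```

View pics/w10.png

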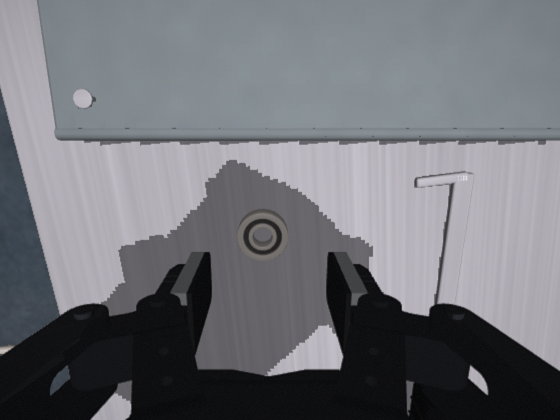

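```bash
python3 -c "
from h import *
xr=np.array([.9962,-.0872]);yr=np.array([.0872,.9962])
for z,uv in((18,(262.5,234)),(18,(239,234)),(18,(287,234)),(15,(464,172)),(38,(300,128)),(33,(300,141))):
    p=px2w('wrist',uv,z)[0];print(p.round(1),(p@xr-551.3).round(1),(p@yr-452.7).round(1))"
```

```text
[482.  440.5] -109.6 28.1
[483.  452.4] -109.6 40.1
[480.9 428. ] -109.6 15.6
[504.5 338.2] -78.2 -71.8
[534.4 419.5] -55.5 11.8
[528.5 419.5] -61.4 11.3
```

Request:
send_rows(
  series=[
    {"dx": 0.062,"dy": 0.038,"dz": -0.4,"spin": 0,"claw": -0.1},
    {"dx": 0.062,"dy": 0.038,"dz": -0.715,"spin": 0,"claw": -0.1},
    {"dx": 0.062,"dy": 0.038,"dz": -0.715,"spin": 0,"claw": -0.1},
    {"dx": 0.062,"dy": 0.038,"dz": -0.715,"spin": 0,"claw": 1},
    {"dx": 0.062,"dy": 0.038,"dz": -0.715,"spin": 0,"claw": 1},
    {"dx": 0.062,"dy": 0.038,"dz": -0.715,"spin": 0,"claw": 1},
    {"dx": 0.062,"dy": 0.038,"dz": -0.715,"spin": 0,"claw": 1},
  ],
  newtons=30,
)

```text
time_s: 25.25
ee_pos: [482.4, 440.7, 33.3]
eef_rot: [-2.12, 2.316, -0.0]
wrist_force: [-1.5, -2.0, 7.6]
opening: 23.8
```

Request:
send_rows(
  series=[
    {"dx": 0,"dy": 0,"dz": 0.4,"spin": 0,"claw": 1},
    {"dx": 0,"dy": 0,"dz": 1.2,"spin": 0,"claw": 1},
    {"dx": 0,"dy": 0,"dz": 2,"spin": 0,"claw": 1},
    {"dx": 0,"dy": 0,"dz": 2,"spin": 0,"claw": 1},
  ],
)

```text
time_s: 25.75
ee_pos: [483.3, 441.4, 157.1]
eef_rot: [-2.117, 2.312, -0.0]
wrist_force: [0.7, -0.0, -1.2]
opening: 23.3
```

```bash
python3 s.py; python3 -c "
from st import *
snap('wrist','w11')"
```

```text
25.75 xy_r -108.4 29.2 z 157.1 Fr 0.68 0.02 -1.2 M [-0.022 -0.004 -0.043] op 23.26
```

View pics/w11.png

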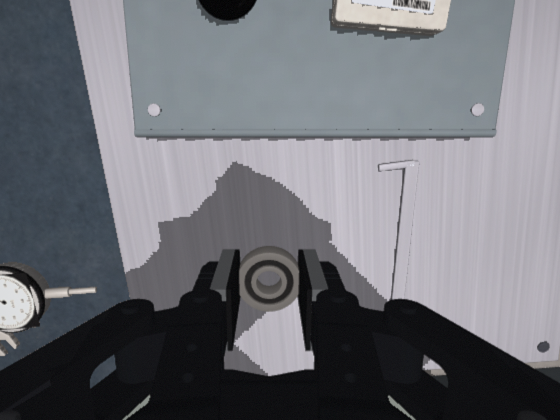

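Request:
send_rows(
  series=[
    {"dx": 0.3,"dy": -1,"dz": 0,"spin": 0,"claw": 1},
    {"dx": 0.6,"dy": -2,"dz": 0,"spin": 0.04,"claw": 1},
    {"dx": 0.9,"dy": -3,"dz": 0,"spin": 0.087,"claw": 1},
    {"dx": 1.1,"dy": -4,"dz": 0,"spin": 0.087,"claw": 1},
    {"dx": 1.1,"dy": -5,"dz": 0,"spin": 0.087,"claw": 1},
    {"dx": 1.1,"dy": -5.9,"dz": 0,"spin": 0.087,"claw": 1},
    {"dx": 1.1,"dy": -5.9,"dz": 0,"spin": 0.087,"claw": 1},
    {"dx": 1.1,"dy": -5.9,"dz": 0,"spin": 0.087,"claw": 1},
  ],
)

```text
time_s: 26.8
ee_pos: [547.8, 86.6, 151.2]
eef_rot: [2.219, -2.223, -0.001]
wrist_force: [0.6, 0.8, 0.3]
opening: 23.8
```

```bash
python3 s.py; python3 -c "
from st import *
i=arm.camera_info('wrist')
snap('wrist','w12');st()
for m in arm.masks_of('tray','wrist')[:3]: print(m['confidence'],m['bbox'],rect(m['pixels'],'wrist',15,i))
"
```

```text
26.8 xy_r -13.1 -318.7 z 151.2 Fr 0.57 0.86 0.25 M [-0.01   0.006  0.025] op 23.84
t 26.85 p [547.9  87.1 151.3] psi -90.05 tilt [-0.05  0.01] F [-0.11 -0.01 -0.86] M [-0.03  0.03 -0.01] op 24.0 q [ 0.11 -0.1   1.83  0.    1.42  1.68]
tcp in riser -13.1 -318.2 F riser -0.11 -0.02
0.66 [214.3, 121.0, 134.7, 93.7] ((572.1858520507812, 78.8982162475586), (94.58206176757812, 62.76688766479492), 87.56448364257812)
```

View pics/w12.png

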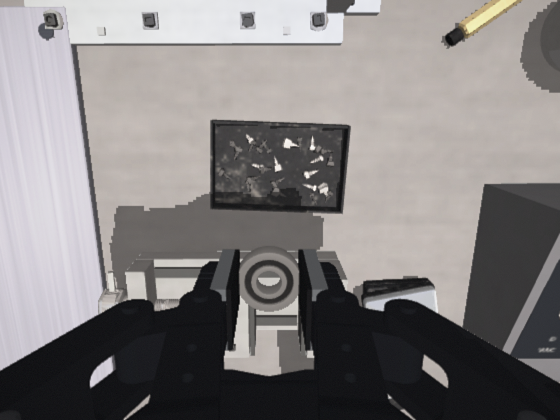

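```bash
python3 -c "
from h import *
f=cv2.imread('pics/top0.png')
a=cv2.resize(f[180:240,90:170],None,fx=4.5,fy=4.5,interpolation=2);b=cv2.resize(f[190:250,310:390],None,fx=4.5,fy=4.5,interpolation=2)
cv2.imwrite('pics/cmp.png',np.hstack([a,b]))
g=cv2.imread('pics/scene0.png');cv2.imwrite('pics/cmp2.png',cv2.resize(g[350:420,110:210],None,fx=5,fy=5,interpolation=2))
print(px2w('top',[(110,199),(137,216)],15),px2w('top',[(331.5,210),(360,228.5)],15))
"
```

```text
[[645.04259279 911.74119592]
 [584.60955984 813.88437365]] [[605.77966661 128.5436218 ]
 [540.8343575   29.61726271]]
```

View pics/cmp.png

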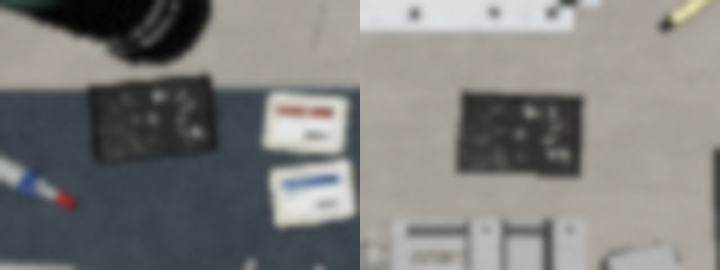

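View pics/cmp2.png

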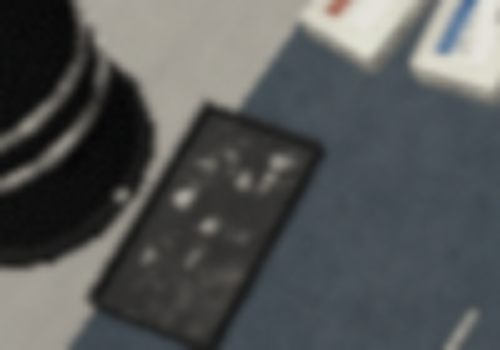

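Request:
send_rows(
  series=[
    {"dx": 0.4,"dy": -0.137,"dz": 0,"spin": -0.04,"claw": 1},
    {"dx": 0.4,"dy": -0.137,"dz": -0.7,"spin": -0.04,"claw": 1},
    {"dx": 0.4,"dy": -0.137,"dz": -1.4,"spin": -0.04,"claw": 1},
    {"dx": 0.4,"dy": -0.137,"dz": -1.6,"spin": -0.04,"claw": 1},
    {"dx": 0.4,"dy": -0.137,"dz": -1.6,"spin": -0.04,"claw": 1},
  ],
)

```text
time_s: 27.52
ee_pos: [572.1, 78.8, 56.1]
eef_rot: [2.176, -2.265, -0.001]
wrist_force: [-0.2, -0.9, -0.0]
opening: 23.8
```

```bash
python3 s.py; python3 -c "
from st import *
i=arm.camera_info('wrist')
snap('wrist','w13');st()
"
```

```text
27.52 xy_r 11.7 -324.3 z 56.1 Fr -0.15 -0.94 -0.03 M [-0.024 -0.022 -0.02 ] op 23.82
t 27.57 p [572.6  78.8  57.3] psi -92.31 tilt [0.06 0.01] F [-0.46 -0.44  0.35] M [-0.05 -0.05  0.04] op 23.8 q [0.09 0.03 1.86 0.   1.25 1.7 ]
tcp in riser 12.3 -324.3 F riser -0.42 -0.48
```

View pics/w13.png

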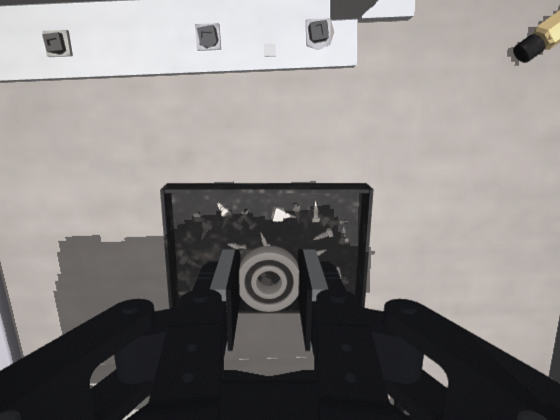

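Request:
send_rows(
  series=[
    {"dx": 0,"dy": 0,"dz": -0.25,"spin": 0,"claw": 1},
    {"dx": 0,"dy": 0,"dz": -0.45,"spin": 0,"claw": 1},
    {"dx": 0,"dy": 0,"dz": -0.45,"spin": 0,"claw": 1},
    {"dx": 0,"dy": 0,"dz": -0.45,"spin": 0,"claw": 1},
  ],
)

```text
time_s: 28.08
ee_pos: [572.2, 78.2, 29.2]
eef_rot: [-2.175, 2.267, -0.0]
wrist_force: [0.5, 0.4, -0.7]
opening: 23.7
```

Request:
send_rows(
  series=[
    {"dx": 0,"dy": 0,"dz": -0.03,"spin": 0,"claw": 1},
    {"dx": 0,"dy": 0,"dz": -0.03,"spin": 0,"claw": 1},
    {"dx": 0,"dy": 0,"dz": -0.03,"spin": 0,"claw": 0.2},
    {"dx": 0,"dy": 0,"dz": -0.03,"spin": 0,"claw": 0.0},
    {"dx": 0,"dy": 0,"dz": -0.03,"spin": 0,"claw": 0.0},
    {"dx": 0,"dy": 0,"dz": -0.03,"spin": 0,"claw": 0.0},
    {"dx": 0,"dy": 0,"dz": 0.5,"spin": 0,"claw": 0.0},
    {"dx": 0,"dy": 0,"dz": 1.3,"spin": 0,"claw": 0.0},
    {"dx": -0.5,"dy": 0,"dz": 2.2,"spin": 0,"claw": 0.0},
    {"dx": -0.5,"dy": 0,"dz": 2.2,"spin": 0,"claw": 0.0},
  ],
)

```text
time_s: 29.32
ee_pos: [542.6, 78.4, 166.0]
eef_rot: [-2.172, 2.262, -0.007]
wrist_force: [-0.2, -0.1, -0.6]
opening: 42.7
```

```bash
python3 s.py; python3 -c "
from st import *
snap('wrist','w14');snap('scene','s14',(210,160,390,330),3.3)
"
```

```text
29.32 xy_r -17.6 -327.3 z 166.0 Fr -0.19 -0.14 -0.59 M [ 0.066 -0.034 -0.017] op 42.68
```

View pics/w14.png

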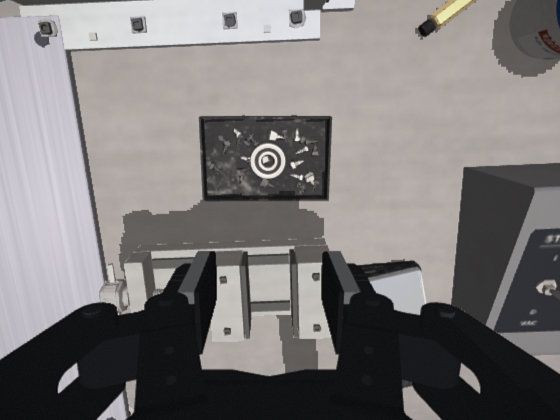

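View pics/s14.png

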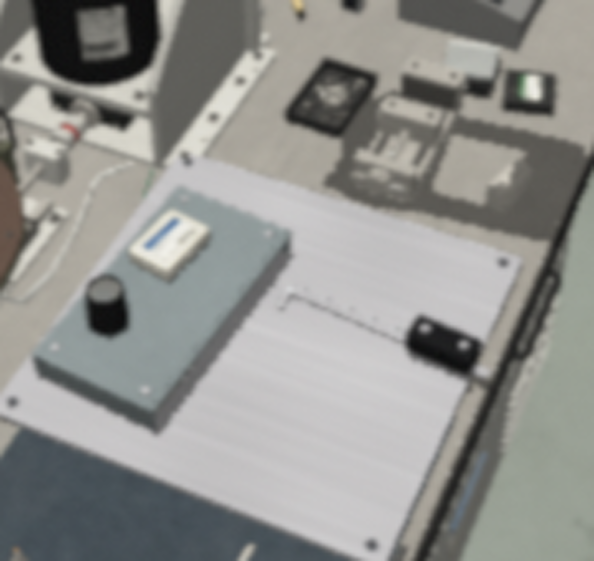

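```bash
python3 -c "
from rig import arm
print(arm.sense()['joint_vel']); print(arm.sign_off())"
```

```text
[-2.53823219e-03  3.52962215e-02  1.51740133e-02 -4.45137204e-05
 -5.46689046e-03  1.03344419e-03]
the job is handed in; nothing more can be done
None
```

The bearing is out from under the riser and lies flat in the middle of the tray of screws; I handed the job in at 29.3 s of the 72 s. I got no verdict back.

**What I did:**
- I slid the hook in along the riser's right side to just short of the back wall.
- I swept left in steps of 2–3 mm until the bearing met the stop block. The highest wrist force I read was 3.7 N sideways, against the 12 N limit. I only read it at the end of each step, not continuously.
- I backed off a little, drew the bearing out in the hook's corner, laid the hook down to the right of it, and set the bearing in the tray.

**Last checks:**
- **Hook:** The pictures show it lying flat on the plate. Its end measured about 16–18 mm in front of the riser. Its tail overhangs the front edge of the plate a little.
- **Tray:** I used the one near (572, 79), which measured 95 x 63 mm. A third tray, far left on the mat, looked about the same size in the overhead view. I ruled it out because it is about 1060 mm from the base, beyond the arm's reach.
- **Other things:** The loupe and box looked unmoved in the last picture. I never measured their shift, and the dial was out of that picture.
- **Robot:** It touched nothing; the arm was still slowing slightly (under 0.04 rad/s) when I handed in.

**What disagreed:** The scene and top cameras gave the hook's end about 20 mm apart in x while I held it up. I had probably picked out its shadow, and with the hook down on the plate they agreed again. My estimates of how far the hook's end lies ahead of the gripper spread from 147 to 153 mm, so I took the last few millimetres towards the back wall in small steps by feel.

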